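# Make the belt grinder safe and clear its chip tray for a belt change

## Task

The belt is off the grinder for a change. First make the machine safe: lift the small platen lever fully up, and swing the sprung yellow tension arm back and lock it there with the red-headed pin, dropped fully home through the arm's ear into the locking hole. Then put the white tub under the open end of the chip tray and sweep every metal bit out of the tray into it with the wiper, never touching bits in the tray with the fingers, stand the wiper back upright on its black mat, and leave the spray can and the glue tin where they are.

Things in the scene. Friction and masses are not known exactly. Their poses are not given: they have to be found in the camera images.
- grinder: Small belt grinder lying on its side, fixed to the bench: blue bed 30 mm high, its right side at y -145 mm, a wing on its left. Turned up to 7 degrees. Origin on the bench under the bed; x away from the robot, y left, z up; 'grinder (..)' below means this frame, mm. Behind the tray: platen and idlers (top z 76), motor over the drive wheel at (125, -85), 50 in radius, top z 134.
- tray_mouth (a point): Middle of the floor's edge at the chip tray's open right end, on top of the floor, grinder (-85, -185, 50). The tray is a straight channel along the grinder's y: floor 4 mm thick, top at z 50, from y -185 to its closed end at y 150; inner width 106 centred on x -85; walls up to z 72 on the two long sides and the closed end. The floor overhangs the bed by 40 at this end.
- tension (a joint): Angle (rad) of the sprung yellow tension arm about its upright pivot at grinder (75, 115). 0 at rest; grows clockwise seen from above (the ear goes away from the robot and left); stop at 0.75. The spring drives it back to 0: 0.36 N m at 0, 0.69 N m at 0.55, so 4 to 8 N at the ear. At 0.55 the ear's hole is over the locking hole; pinned, it may read 0.50 to 0.59 for play.
- ear (a point): Centre of the hole in the yellow ear at the tension arm's tail end, at the ear's top face (z 94). Upright hole 13 mm across, 1.5 chamfer, right through the ear (30 x 30, 14 thick, underside z 80), 90 from the pivot. The arm is 26 wide, top z 94; a rubber-tyred wheel 60 across hangs under its other end.
- lock_hole (a point): Centre of the mouth of the locking hole in the top (z 78) of a fixed flat steel plate 100 x 50 mm, 25 thick, under the ear's path; hole 13 across, 1.5 chamfer, right through. A pin put through the ear elsewhere stands on this plate, slides over it as the arm is swung, and drops in over the hole. Axes as the grinder's.
- pin: Locking pin, 50 g: steel shank 10 mm across, 36 long with tapered foot, under a round red head 22 across, 40 tall. Origin at the foot's end, z along the pin to the head. Starts upright in the wooden block, its head resting on the block. Fully home in the lock, its head rests on the ear and its foot is 20 below the locking hole's mouth.
- block: Fixed wooden tool block on the bench, 60 x 70 x 45 mm high; in the middle of its top an upright hole 13 across, 42 deep, that holds the pin. Origin at the centre of its underside.
- lever (a joint): Angle (rad) of the platen lever. 0 lying level, its knob towards the robot; grows as the knob is lifted up and back; upper stop 1.35, which is fully up. Stays where it is left (friction, about 1.5 N at the knob); lifting it draws the platen back 8 mm. Starts at 0 to 0.25.
- lever_knob (a point): Centre of the black ball knob, 22 mm across, at the platen lever's end. The lever turns about a level pin along the grinder's y through grinder (55, 0, 112), 75 from the knob's centre; its bar is 10 wide, 12 high.
- wiper: Wiper, about 180 g: solid rubber foot 94 mm along x, 28 along y, 20 high, under a wooden grip 80 along x, 22 along y, from z 20 to z 72. Origin at the centre of the foot's underside, z up. Starts upright on its mat.
- mat: Black rubber mat fixed on the bench, 130 x 130 mm, 3 thick; origin at the centre of its underside.
- tub: Loose white plastic tub, about 180 g: 150 mm along x, 120 along y, 40 high, open on top, floor 4 thick, a rim bar 10 thick and 10 high all round its top edge to grip it by. Origin at the centre of its underside, z up. It fits under the tray's overhang, a long side against the bed.
- bit1: Loose metal bit (lengths in mm: brass bar end, 26 x 16 x 10; about 35 g) lying in the chip tray; origin at the centre of its underside as it first lies. Two to four of the four bits are there.
- bit2: Loose metal bit (lengths in mm: brass slug, a disc 22 across and 10 high; about 35 g) lying in the chip tray; origin at the centre of its underside as it first lies. Two to four of the four bits are there.
- bit3: Loose metal bit (lengths in mm: steel square bar end, 20 x 20 x 12; about 35 g) lying in the chip tray; origin at the centre of its underside as it first lies. Two to four of the four bits are there.
- bit4: Loose metal bit (lengths in mm: copper bar end, 24 x 14 x 14; about 35 g) lying in the chip tray; origin at the centre of its underside as it first lies. Two to four of the four bits are there.
- can: Blue spray can with a white cap, 60 mm across, 190 tall, standing near the tub; a bystander to leave alone. Origin at the centre of its underside.
- tin: Small green glue tin, 44 mm across, 50 tall, standing behind the grinder's left; a bystander to leave alone. Origin at the centre of its underside.
There are look-alikes about, which are no part of the job. Of the things that look like the wiper, take the one that is farthest to the robot's right at the start. Several things look just like the tub: the one meant starts farthest to the robot's left.

How it is judged (in metres and radians):
On the way, in this order (a step that is already met when the one before it is completed fails the run):
1. the machine is made safe: the platen lever is fully up and the tension arm is swung back and locked by the pin (value of joint tension above 0.49 rad and horizontal distance between pin and lock_hole below 0.005 m and z of pin in the frame of lock_hole below -0.015 m and angle between pin's own z axis and vertical below 0.2 rad and value of joint lever above 1.2 rad), for 0.3 s.
2. every metal bit lies in the tub (x of bit1 in the frame of tub between -0.072 and 0.072 m and y of bit1 in the frame of tub between -0.057 and 0.057 m and z of each of bit1, bit2, bit3, bit4 in the frame of tub below 0.036 m and x of bit2 in the frame of tub between -0.072 and 0.072 m and y of bit2 in the frame of tub between -0.057 and 0.057 m and x of bit3 in the frame of tub between -0.072 and 0.072 m and y of bit3 in the frame of tub between -0.057 and 0.057 m and x of bit4 in the frame of tub between -0.072 and 0.072 m and y of bit4 in the frame of tub between -0.057 and 0.057 m), for 0.3 s.
At the end, for the whole second after the job is handed in: Tension arm beyond 0.49 rad and held there by the upright pin, its foot at least 15 mm down the locking hole; platen lever beyond 1.2 rad; every bit that was there in the tub, below its rim; wiper upright on the mat, its middle within 50 mm of the mat's middle along each side; all at rest (all of step 1 and all of step 2 and x of wiper in the frame of mat between -0.05 and 0.05 m and y of wiper in the frame of mat between -0.05 and 0.05 m and z of wiper in the frame of mat below 0.01 m and angle between wiper's own z axis and vertical below 0.1 rad and linear speed of each of pin, wiper, tub, bit1, bit2, bit3, bit4 below 0.03 m/s); the robot touches nothing.
It fails at once if a metal bit lying in the chip tray is touched with the fingers ((contact force between the fingers and bit1 above 1 N and x of bit1 in the frame of grinder between -0.14 and -0.03 m and y of bit1 in the frame of grinder between -0.185 and 0.15 m and z of bit1 in the frame of grinder between 0.045 and 0.07 m) or (contact force between the fingers and bit2 above 1 N and x of bit2 in the frame of grinder between -0.14 and -0.03 m and y of bit2 in the frame of grinder between -0.185 and 0.15 m and z of bit2 in the frame of grinder between 0.045 and 0.07 m) or (contact force between the fingers and bit3 above 1 N and x of bit3 in the frame of grinder between -0.14 and -0.03 m and y of bit3 in the frame of grinder between -0.185 and 0.15 m and z of bit3 in the frame of grinder between 0.045 and 0.07 m) or (contact force between the fingers and bit4 above 1 N and x of bit4 in the frame of grinder between -0.14 and -0.03 m and y of bit4 in the frame of grinder between -0.185 and 0.15 m and z of bit4 in the frame of grinder between 0.045 and 0.07 m)).
It fails at once if the spray can is disturbed (moved over 30 mm) (distance of can from where it was at the start of the episode above 0.03 m).
It fails at once if the glue tin is disturbed (moved over 30 mm) (distance of tin from where it was at the start of the episode above 0.03 m).
Of bit1, bit2, bit3, bit4 only 2 to 4 are there at a start; the rules pass over those that are not, and their reading is None.
At some moment in a run one of tub, bit1, bit2, bit3, bit4 may be knocked a few centimetres aside while the robot is not near it.
It also fails if it takes over 200 s, if anything falls off the work surface, if the arm or the gripper's body presses on something with over 40 N, if the wrist force passes 120 N, or if a joint passes its speed limit or range.

## Robot

A 6-joint arm with a two-finger parallel gripper is mounted at the origin on the work surface. World frame = base frame: x ahead of the robot, y to its left, z up, the work surface at z = 0. Lengths are in mm, angles in rad, forces in N, time in s.
With the tool pointing down it reaches from about 350 to 800 mm from the base axis. Payload 7.3 kg.
Tool frame: the origin (TCP) lies at the very end of the fingers, on their centre line; the grasp point (between the pads) lies 19 mm behind it; z points along the fingers, y is the line along which they close (so a half turn about z gives the same grasp; the last joint's range is limited). The gripper opens to 85 mm and grips with 20 to 120 N. Pads are 22 mm wide; open, the fingers measure 114 mm over their backs; the gripper's body (76 mm by 85 mm) begins 54 mm behind the grasp point. The pads swing forward as they close: fully open they stand 13 mm farther back than shut.
Start: joints at [1.149, 0.342, 1.524, -0, 1.275, -0.146], TCP at [142.951, 505.183, 231.322] pointing down, gripper open.
Joint ranges: [-2.53, 2.53], [-0.77, 2.02], [0.04, 2.7], [-1, 4.14], [0.28, 2.66], [-3.11, 3.11]. Speed limits (rad/s): [2.57, 2.57, 3.14, 3.14, 3.14, 3.14].

## Interface

Orientations are given as a unit quaternion [x, y, z, w].
In Python, from cell import sensors, viewer, bot, nets gives the robot as it stands. The module is installed in compiled form; this text tells all that it offers.
- The arm moves only by the tool send_rows, never from a script. Its argument "steps" is text: rows parted by semicolons, each of 6 numbers parted by spaces: the shift along the tool's x, y, z in m, then the turn, a rotation vector about the tool's x, y, z in rad. A call has 1 to 5 rows; each row shifts and turns the commanded pose from where the row before left it, along the tool's axes as they then stand; what a row does not reach is not made up. A row lasts 1/10 s, in which the tool goes at most 50 mm and 8.59 degrees, less where a joint would pass 70% of its speed; a pose out of reach is approached as far as the arm can. A call is refused whole if a number of a shift passes 0.05 or a number of a turn 0.15, either way. A call with a gripper value outside its range is refused whole. "claw" is the finger opening in m, from 0 to 0.0854, set as the call begins (left out, the last holds). The fingers move at their own pace and stop on an object; "newtons" is the grip in N (left out, the last holds). Time passes only in rows, so rows that do not move let the fingers close. It gives the time, the measured TCP pose, the force, the opening and the grip force at its end, in the units of the state.
- sensors.sense(): the state, without advancing time (a new reading comes with each control period).
- viewer.camera(name): name is "side" or "top" or "wrist"; returns a dict with "frame" (400x640x3 uint8, red, green, blue), "intrinsics" (3x3 intrinsics, pixels), "extrinsics" (4x4, takes a point from world to camera coordinates); the wrist camera has in their place "tool_from_camera" (4x4, takes a point from camera to tool coordinates, whose origin is the TCP and whose axes are the flange's). Camera axes: x right, y down, z forward; pixel columns grow to the right and rows downward; lengths in mm; the calibration is good to about 2 mm. The wrist camera is an equidistant fisheye: a pixel r from the principal point sees the ray r / f radians off the axis. A picture is of the moment at which its call begins: read the wrist's pose just before it. There is no depth.
- bot.finish_job(): hands the job in; it is judged then, once.
Trained networks look in a picture, given as the dict that the camera call returned (one of the last four; its "shot" number tells which), for a name from the list of things; names that differ only in an ending like _2 or _b are one class to them, and where a whole thing is asked for, a point or a joint stands for the part that bears it (a point fixed in the world has none). Each returns a list of dicts, best first, with "confidence" (0 to 1); they miss things now and then, are a little off and sometimes report something else, mostly with a low value. They report only what shows in the picture. A call takes as long as a camera call. They do not tell look-alikes from the thing itself.
- nets.find_in(picture, thing): "pixel" ([column, row] in pixels, amid what is visible of it).
- nets.tip_of(picture, thing): "pixel" ([column, row] in pixels: a listed point, or the origin of a listed thing).
The state is a dict: "time_s": time; "joint_pos": joint angles; "qvel": joint speeds; "joint_efforts": joint torques, N m; "tcp_pos": TCP position; "orientation": TCP orientation; "wrist_force": force on the tool from outside, world axes, zero at the start; "wrist_torque": the same for the moment, N m; "grip_width": finger opening in mm; "gripper_force": force on a finger pad.
Only numpy, scipy, OpenCV 4.12 (cv2) and the standard library are available. Lean on these libraries where they do the work, as an engineer would, in place of code of your own. Each camera call takes 0.05 s, during which the arm holds its last target. There are 200 camera calls.

## Working session

There is one attempt and no reset: what is moved stays moved. The work goes in short steps, Python scripts to look and compute and a tool call to move; the robot and the scene stay as the last step left them, time stands still between calls to the robot, and variables do not carry over. Pictures are saved under pics/ and viewed, at most 14 in all, crops included, and the job is handed in when it is done.

Besides the shell and the picture viewer there is one more tool, called after "Call:" as name(argument=value, ...) on one line, values as JSON. send_rows: Moves the arm, as the interface text tells. Its arguments: {"type":"object","properties":{"steps":{"type":"string"},"claw":{"type":"number"},"newtons":{"type":"number"}},"required":["steps"]}

```bash
mkdir -p pics; cat > h.py <<'E'
import numpy as np, cv2
from scipy.spatial.transform import Rotation as R
from cell import sensors, viewer, bot, nets
def ray(pic,px,st=None):
    K=np.array(pic["intrinsics"]);px=np.array(px,float)
    d=np.array([(px[0]-K[0,2])/K[0,0],(px[1]-K[1,2])/K[1,1]])
    if "extrinsics" in pic:
        E=np.array(pic["extrinsics"]);v=E[:3,:3].T@np.r_[d,1];o=-E[:3,:3].T@E[:3,3]
    else:
        th=np.hypot(*d);v=np.r_[d/max(th,1e-9)*np.sin(th),np.cos(th)]
        T=np.array(pic["tool_from_camera"]);Rt=R.from_quat(st["orientation"]).as_matrix()
        o=Rt@T[:3,3]+np.array(st["tcp_pos"]);v=Rt@T[:3,:3]@v
    return o,v/np.linalg.norm(v)
def atz(pic,px,z,st=None):
    o,v=ray(pic,px,st);return o+v*(z-o[2])/v[2]
def tri(rays):
    A=sum(np.eye(3)-np.outer(v,v) for o,v in rays);b=sum((np.eye(3)-np.outer(v,v))@o for o,v in rays)
    p=np.linalg.solve(A,b);return p,[float(np.linalg.norm((np.eye(3)-np.outer(v,v))@(p-o))) for o,v in rays]
def proj(pic,p):
    E=np.array(pic["extrinsics"]);K=np.array(pic["intrinsics"]);c=E[:3,:3]@np.array(p)+E[:3,3];c=K@c;return c[:2]/c[2]
def save(pic,n,crop=None,s=1):
    f=pic["frame"][:,:,::-1]
    if crop: f=f[crop[1]:crop[3],crop[0]:crop[2]]
    cv2.imwrite("pics/"+n+".png",cv2.resize(f,None,fx=s,fy=s,interpolation=cv2.INTER_CUBIC))
E
python3 - <<'E'
from h import *
s=sensors.sense();print({k:np.round(v,3) for k,v in s.items()})
t=viewer.camera("top");d=viewer.camera("side")
save(t,"top0",s=1.25);save(d,"side0",s=1.25)
for n,p in(("top",t),("side",d)):
    print(n,np.round(-np.array(p["extrinsics"])[:3,:3].T@np.array(p["extrinsics"])[:3,3]))
Z=dict(tray_mouth=50,ear=94,lock_hole=78,pin=3,block=0,lever_knob=112,wiper=3,mat=0,tub=0,bit1=50,bit2=50,bit3=50,bit4=50,can=0,tin=0,grinder=0)
for k,z in Z.items():
    for n,p in(("top",t),("side",d)):
        print(k,n,[(np.round(x["pixel"]).astype(int).tolist(),round(x["confidence"],2),np.round(atz(p,x["pixel"],z)[:2]).astype(int).tolist()) for x in nets.tip_of(p,k)[:5]])
print(sensors.sense()["time_s"])
E
```

```text
{'time_s': np.float64(0.0), 'joint_pos': array([ 1.149,  0.343,  1.525, -0.   ,  1.275, -0.146]), 'qvel': array([ 0.001,  0.001, -0.   , -0.001, -0.   ,  0.001]), 'joint_efforts': array([ 3.0000e-03, -4.3367e+01, -2.4602e+01,  0.0000e+00,  8.0000e-03,
       -0.0000e+00]), 'tcp_pos': array([142.793, 504.792, 230.632]), 'orientation': array([ 0.137,  0.991, -0.001, -0.   ]), 'wrist_force': array([ 0.053,  1.102, -0.126]), 'wrist_torque': array([-0.051,  0.01 , -0.032]), 'gripper_force': np.float64(0.0), 'grip_width': np.float64(85.11)}
top [ 233.  -44. 1488.]
side [ 257.  950. 1045.]
tray_mouth top [([373, 208], 0.95, [475, -241]), ([199, 192], 0.62, [537, 379])]
tray_mouth side [([271, 148], 0.7, [680, -285]), ([327, 160], 0.66, [483, -258])]
ear top [([269, 186], 0.85, [550, 123]), ([376, 206], 0.27, [476, -243]), ([228, 168], 0.26, [615, 267])]
ear side [([280, 237], 0.56, [537, 133]), ([294, 211], 0.25, [524, 31])]
lock_hole top [([260, 178], 0.66, [582, 157]), ([226, 226], 0.18, [414, 273])]
lock_hole side [([261, 247], 0.89, [580, 164])]
pin top [([197, 190], 0.61, [555, 401])]

[... 1427 characters left out ...]
1, [476, -52])]
bit3 side [([327, 176], 0.56, [468, -181]), ([326, 185], 0.48, [466, -141]), ([314, 203], 0.48, [484, -55])]
bit4 top [([360, 208], 0.58, [475, -194]), ([345, 209], 0.43, [472, -140]), ([320, 208], 0.41, [476, -52])]
bit4 side [([327, 176], 0.56, [468, -181]), ([326, 185], 0.48, [466, -141]), ([314, 203], 0.48, [484, -55])]
can top [([397, 151], 0.83, [700, -345])]
can side [([273, 149], 0.86, [695, -345])]
tin top [([230, 166], 0.72, [648, 284])]
tin side [([328, 174], 0.64, [481, -250]), ([223, 298], 0.63, [655, 285])]
grinder top [([322, 190], 0.95, [551, -59]), ([399, 151], 0.6, [701, -351])]
grinder side [([259, 246], 0.71, [614, 95]), ([297, 212], 0.57, [538, -57])]
1.7
```

View pics/top0.png

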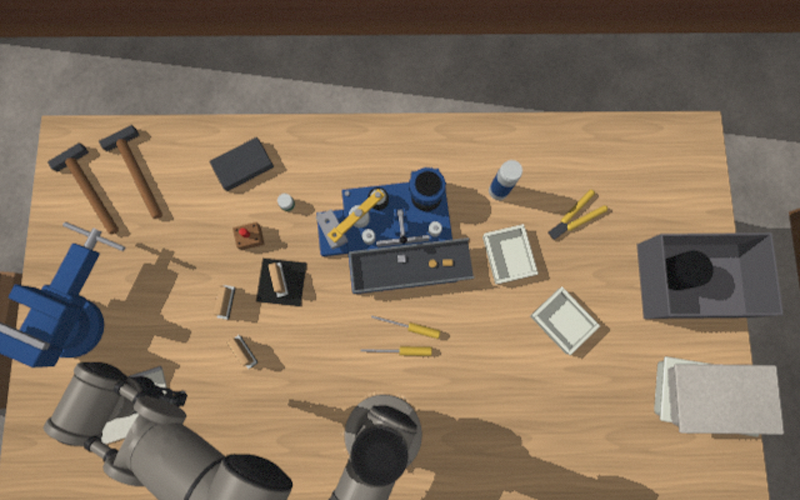

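View pics/side0.png

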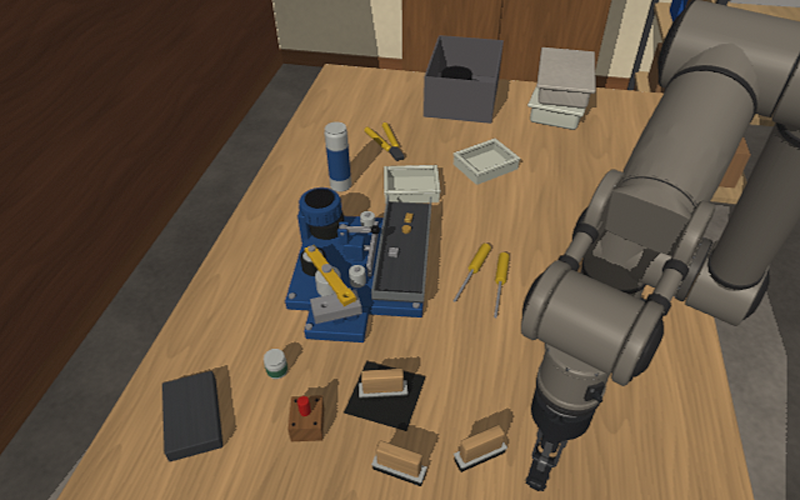

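Call:
send_rows(steps="-0.048 -0.0093 -0.0078 0 0 0;-0.048 -0.0093 -0.0078 0 0 0;-0.048 -0.0093 -0.0078 0 0 0;-0.048 -0.0093 -0.0078 0 0 0;-0.048 -0.0093 -0.0078 0 0 0")

```text
time_s: 2.2
tcp_pos: [362.7, 394.0, 270.8]
orientation: [0.137, 0.991, 0.0, 0.0]
wrist_force: [-0.1, 0.6, -0.6]
grip_width: 85.4
gripper_force: 0.0
```

Call:
send_rows(steps="-0.048 -0.0093 -0.0078 0 0 0;-0.048 -0.0093 -0.0078 0 0 0;-0.048 -0.0093 -0.0078 0 0 0;-0.048 -0.0093 -0.0078 0 0 0;0 0 0 0 0 0")

```text
time_s: 2.7
tcp_pos: [540.8, 303.3, 301.2]
orientation: [0.14, 0.99, -0.0, 0.001]
wrist_force: [-0.8, 0.0, -0.1]
grip_width: 85.4
gripper_force: 0.0
```

```bash
cat >> h.py <<'E'
def yawof(s):
    x=R.from_quat(s["orientation"]).as_matrix()[:,1];return np.degrees(np.arctan2(x[1],x[0]))  # heading of tool y
def rows(target,yaw=None,n=None,s=None):
    """print rows from present pose to target (tool down, tool-y heading yaw deg)"""
    s=s or sensors.sense();p=np.array(s["tcp_pos"]);Rm=R.from_quat(s["orientation"])
    y=yawof(s) if yaw is None else yaw
    while y-yawof(s)>90:y-=180
    while y-yawof(s)<-90:y+=180
    a=np.radians(y);Y=np.array([np.cos(a),np.sin(a),0]);Z=np.array([0,0,-1.]);Rt=R.from_matrix(np.c_[np.cross(Y,Z),Y,Z])
    rv=(Rm.inv()*Rt).as_rotvec();d=np.array(target,float)-p
    n=n or max(1,int(np.ceil(max(np.linalg.norm(d)/49,np.linalg.norm(rv)/.147))))
    out=[]
    for i in range(n):
        Rk=Rm*R.from_rotvec(rv*i/n);out.append(" ".join("%.4g"%round(v,4) for v in np.r_[Rk.inv().apply(d/n)/1000,rv/n]))
    print(n,"rows from",np.round(p,1),round(yawof(s),1))
    for k in range(0,n,5):print("  ",";".join(out[k:k+5]))
E
python3 - <<'E'
from h import *
s=sensors.sense();w=viewer.camera("wrist");t=viewer.camera("top")
print(s["time_s"],np.round(s["tcp_pos"],1),np.round(s["orientation"],3));print(np.round(w["tool_from_camera"],3).tolist(),np.round(w["intrinsics"],1).tolist())
save(w,"w1",s=1.25);save(t,"t1",(40,240,240,400),3)
for k,z in dict(tray_mouth=50,ear=94,lock_hole=78,pin=3,block=0,lever_knob=112,wiper=3,mat=0,grinder=0,tin=0).items():
    print(k,[(np.round(x["pixel"]).astype(int).tolist(),round(x["confidence"],2),np.round(atz(w,x["pixel"],z,s)[:2]).astype(int).tolist()) for x in nets.tip_of(w,k)[:3]])
print([(np.round(x["pixel"]).astype(int).tolist(),round(x["confidence"],2),np.round(atz(t,x["pixel"],0)[:2]).astype(int).tolist()) for x in nets.find_in(t,"tub")[:5]])
E
```

```text
2.7 [540.8 303.3 301.2] [ 0.14   0.99  -0.     0.001]
[[-0.001, -0.96, -0.282, 71.992], [1.0, -0.001, -0.002, -0.92], [0.002, -0.282, 0.96, -143.238], [0.0, 0.0, 0.0, 1.0]] [[309.7, 0.0, 320.8], [0.0, 309.7, 203.3], [0.0, 0.0, 1.0]]
tray_mouth [([37, 230], 0.86, [480, -264]), ([330, 240], 0.74, [637, 287]), ([53, 215], 0.25, [468, -188])]
ear [([190, 218], 0.7, [543, 127])]
lock_hole [([222, 240], 0.88, [588, 151])]
pin [([380, 158], 0.54, [554, 388])]
block []
lever_knob [([80, 244], 0.93, [525, -72])]
wiper [([294, 92], 0.93, [429, 295]), ([125, 225], 0.73, [539, -58]), ([384, 25], 0.6, [367, 445])]
mat [([296, 93], 0.77, [431, 296])]
grinder [([124, 228], 0.61, [543, -66])]
tin [([331, 238], 0.59, [656, 284]), ([78, 314], 0.41, [700, -344])]
[([454, 258], 0.95, [299, -532]), ([411, 200], 0.59, [512, -388])]
```

View pics/w1.png

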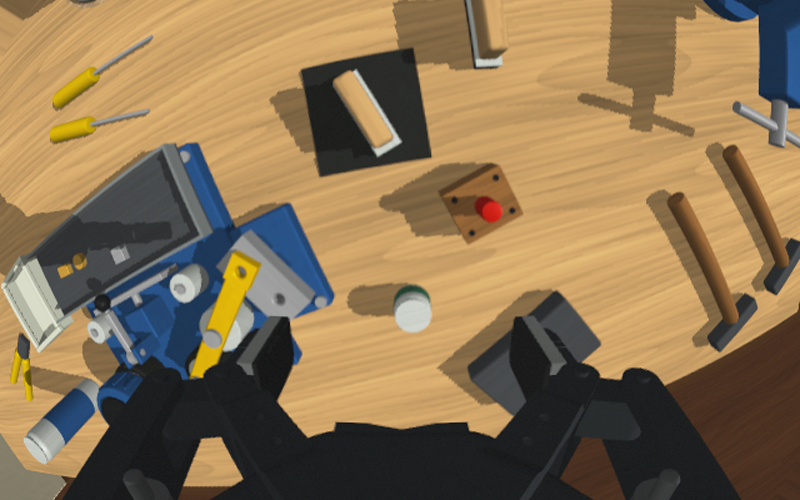

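View pics/t1.png

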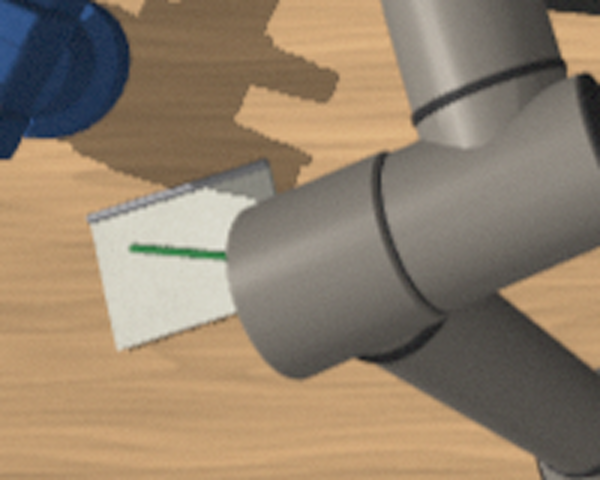

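```bash
python3 - <<'E'
from h import *
s=sensors.sense();w=viewer.camera("wrist")
print("head",atz(w,(392,166),85,s),"ear",atz(w,(193,217),94,s),"lock",atz(w,(224,239),78,s),"pivot",atz(w,(170,270),94,s),"knob",atz(w,(82,242),115,s),s["joint_pos"])
h=atz(w,(392,166),80,s)
rows([h[0],h[1],170],28)
E
```

```text
head [545.92446149 391.13672398  85.        ] ear [537.999317  135.9523487  94.       ] lock [581.85988465 158.6415067   78.        ] pivot [601.04999581  66.60302571  94.        ] knob [519.95373529 -57.34207724 115.        ] [ 3.96806584e-01  4.81360987e-01  1.11561911e+00  6.35654765e-05
  1.54440083e+00 -8.98763076e-01]
6 rows from [535.6 307.2 301.6] 74.2
   0.002 0.0141 0.0219 0 0 0.1344;0.0039 0.0137 0.0219 0 0 0.1344;0.0057 0.0131 0.0219 0 0 0.1344;0.0074 0.0122 0.0219 0 0 0.1344;0.009 0.0111 0.0219 0 0 0.1344
   0.0104 0.0098 0.0219 0 0 0.1344
```

Call:
send_rows(steps="0.002 0.0141 0.0219 0 0 0.1344;0.0039 0.0137 0.0219 0 0 0.1344;0.0057 0.0131 0.0219 0 0 0.1344;0.0074 0.0122 0.0219 0 0 0.1344;0.009 0.0111 0.0219 0 0 0.1344")

```text
time_s: 3.9
tcp_pos: [545.4, 378.2, 191.2]
orientation: [0.459, 0.889, 0.0, 0.0]
wrist_force: [-0.5, 0.8, 0.1]
grip_width: 85.4
gripper_force: 0.0
```

Call:
send_rows(steps="0.0104 0.0098 0.0219 0 0 0.1344;0 0 0 0 0 0;0 0 0 0 0 0;0 0 0 0 0 0")

```text
time_s: 4.3
tcp_pos: [547.9, 391.5, 171.8]
orientation: [0.514, 0.858, 0.001, 0.001]
wrist_force: [0.5, 0.5, -0.5]
grip_width: 85.2
gripper_force: 0.0
```

```bash
cat >> h.py <<'E'
def red(pic,s,z):
    f=cv2.cvtColor(pic["frame"],cv2.COLOR_RGB2HSV);m=(((f[...,0]<6)|(f[...,0]>174))&(f[...,1]>190)&(f[...,2]>90)).astype(np.uint8)
    n,l,st,c=cv2.connectedComponentsWithStats(m);k=1+np.argmax(st[1:,4]);return c[k],st[k],atz(pic,c[k],z,s)
E
python3 - <<'E'
from h import *
s=sensors.sense();w=viewer.camera("wrist");print(s["time_s"],np.round(s["tcp_pos"],1),yawof(s))
save(w,"w2",s=1.25)
print(red(w,s,75))
for k,z in dict(pin=9,block=0,ear=94,lock_hole=78).items():
  print(k,[(np.round(x["pixel"]).astype(int).tolist(),round(x["confidence"],2),np.round(atz(w,x["pixel"],z,s)[:2]).astype(int).tolist()) for x in nets.tip_of(w,k)[:2]])
E
```

```text
4.3 [547.9 391.5 171.8] 28.12291333944004
(array([329.55310881, 211.41709845]), array([317, 193,  27,  37, 772], dtype=int32), array([556.23752238, 388.68940302,  75.        ]))
pin [([329, 190], 0.71, [557, 391])]
block [([328, 191], 0.95, [558, 387])]
ear []
lock_hole []
```

View pics/w2.png

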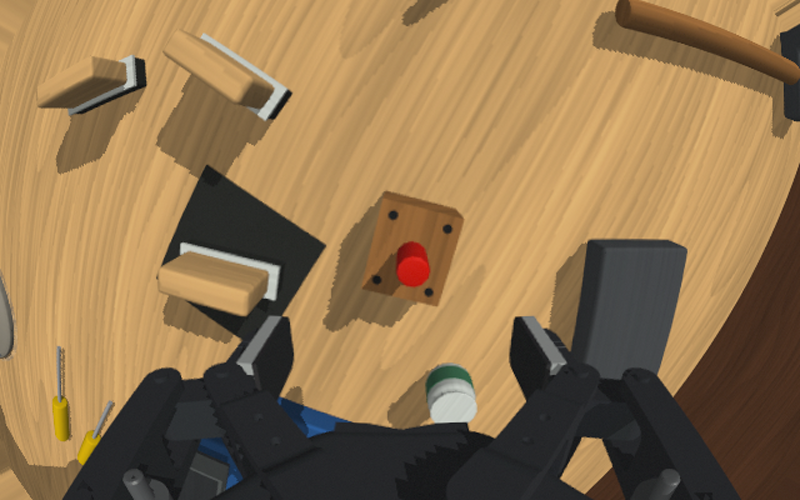

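Call:
send_rows(steps="-0.0031 0.0032 0.03 0 0 0;-0.0031 0.0032 0.045 0 0 0;0 0 0.0475 0 0 0;0 0 0 0 0 0;0 0 0 0 0 0")

```text
time_s: 5.05
tcp_pos: [556.0, 389.4, 48.2]
orientation: [0.515, 0.857, -0.0, -0.0]
wrist_force: [1.4, 0.5, 0.5]
grip_width: 85.3
gripper_force: 0.0
```

Call:
send_rows(steps="0 0 0 0 0 0;0 0 0 0 0 0;0 0 0 0 0 0;0 0 0 0 0 0;0 0 0 0 0 0", claw=0.012, newtons=60)

```text
time_s: 5.55
tcp_pos: [556.2, 389.7, 48.9]
orientation: [0.515, 0.857, 0.001, 0.0]
wrist_force: [-1.1, 0.2, 5.3]
grip_width: 21.0
gripper_force: 58.4
```

Call:
send_rows(steps="0 0 -0.04 0 0 0;0 0 -0.049 0 0 0;0 0 -0.046 0 0 0;-0.0359 -0.0226 -0.01 0 0 0;-0.0359 -0.0226 0 0 0 0")

```text
time_s: 6.05
tcp_pos: [550.4, 305.2, 195.6]
orientation: [0.514, 0.858, 0.002, 0.002]
wrist_force: [1.2, -0.3, -1.9]
grip_width: 20.7
gripper_force: 61.4
```

Call:
send_rows(steps="-0.0359 -0.0226 0 0 0 0;-0.0359 -0.0226 0 0 0 0;-0.0359 -0.0226 0 0 0 0;-0.0359 -0.0226 0 0 0 0;0 0 0 0 0 0")

```text
time_s: 6.55
tcp_pos: [536.9, 131.1, 192.8]
orientation: [0.517, 0.856, -0.001, 0.0]
wrist_force: [-0.5, -0.1, -0.4]
grip_width: 20.5
gripper_force: 61.4
```

Call:
send_rows(steps="0 0 0 0 0 0;0 0 0 0 0 0;0 0 0 0 0 0")

```text
time_s: 6.85
tcp_pos: [537.1, 136.8, 192.5]
orientation: [0.514, 0.858, 0.0, -0.0]
wrist_force: [-0.3, -0.5, -0.9]
grip_width: 20.4
gripper_force: 61.4
```

```bash
python3 - <<'E'
from h import *
s=sensors.sense();w=viewer.camera("wrist");print(s["time_s"],np.round(s["tcp_pos"],1),yawof(s),s["joint_pos"][5])
save(w,"w3",(120,60,520,360),2)
for k,z in dict(ear=94,lock_hole=78,lever_knob=112,tray_mouth=50,pin=150).items():
  print(k,[(np.round(x["pixel"]).astype(int).tolist(),round(x["confidence"],2),np.round(atz(w,x["pixel"],z,s)[:2],1).tolist()) for x in nets.tip_of(w,k)[:2]])
E
```

```text
6.85 [537.1 136.8 192.5] 28.08976265734488 -0.37948596573729326
ear []
lock_hole [([380, 211], 0.86, [587.2, 150.4])]
lever_knob [([219, 363], 0.42, [521.5, -62.3])]
tray_mouth []
pin [([324, 232], 0.6, [539.4, 134.9])]
```

View pics/w3.png

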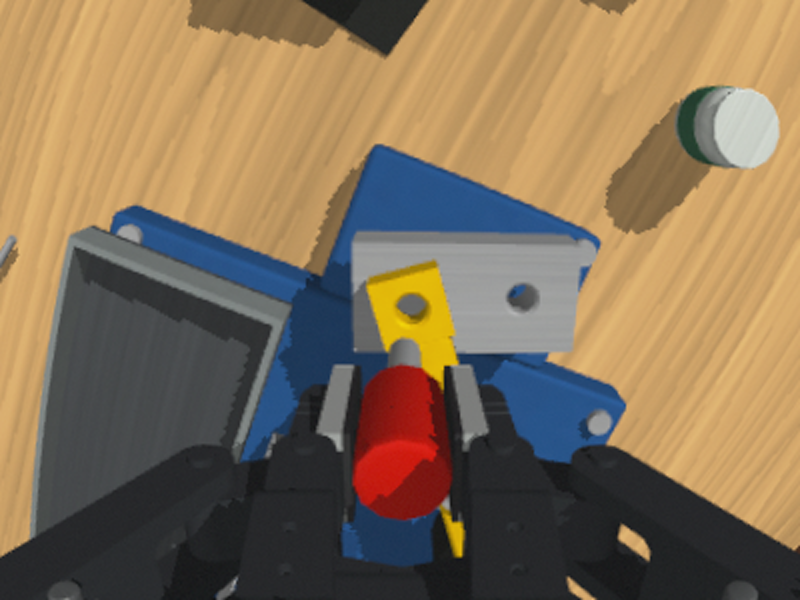

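```bash
python3 - <<'E'
from h import *
s=sensors.sense();w=viewer.camera("wrist")
print("ear",atz(w,(326,213.5),94,s),"lock",atz(w,(381.5,208.5),78,s))
print("foot",atz(w,(322,234),152.5,s),"foot2",atz(w,(322,231),152.5,s),s["tcp_pos"])
# grinder fit from ear/lock chord
e=atz(w,(326,213.5),94,s)[:2];l=atz(w,(381.5,208.5),78,s)[:2];c=(l-e);print("chord",np.linalg.norm(c),np.degrees(np.arctan2(c[1],c[0])))
u=c/np.linalg.norm(c);pv=(e+l)/2+86.6*np.array([u[1],-u[0]]);print("pivot",pv)
# plate edge direction: long edge crop (352,235)-(580,240)
a=atz(w,(120+352/2,60+352/2),78,s);b=atz(w,(120+575/2,60+352/2),78,s);print("plate dir",np.degrees(np.arctan2(*(b-a)[1::-1])),np.linalg.norm(b-a))
E
```

```text
ear [543.76833361 129.69858181  94.        ] lock [587.67310901 152.16353706  78.        ]
foot [538.11729128 132.98939139 152.5       ] foot2 [537.14959942 134.806789   152.5       ] [537.09837954 136.03265217 192.49337537]
chord 49.318389246024864 27.097669502609964
pivot [605.16777452  63.83702599]
plate dir 27.541077412717947 102.42380991274673
```

Call:
send_rows(steps="-0.0036 0.0015 0.03 0 0 0;-0.0036 0.0014 0.02 0 0 0;0 0 0 0 0 0;0 0 0 0 0 0")

```text
time_s: 7.6
tcp_pos: [543.2, 130.6, 142.9]
orientation: [0.515, 0.857, -0.0, -0.0]
wrist_force: [-0.1, 0.0, -0.5]
grip_width: 20.7
gripper_force: 61.4
```

```bash
python3 - <<'E'
from h import *
s=sensors.sense();w=viewer.camera("wrist");print(s["time_s"],np.round(s["tcp_pos"],1),yawof(s))
save(w,"w4",(270,150,390,240),6)
E
```

```text
7.6 [543.2 130.6 142.9] 27.98938537330622
```

View pics/w4.png

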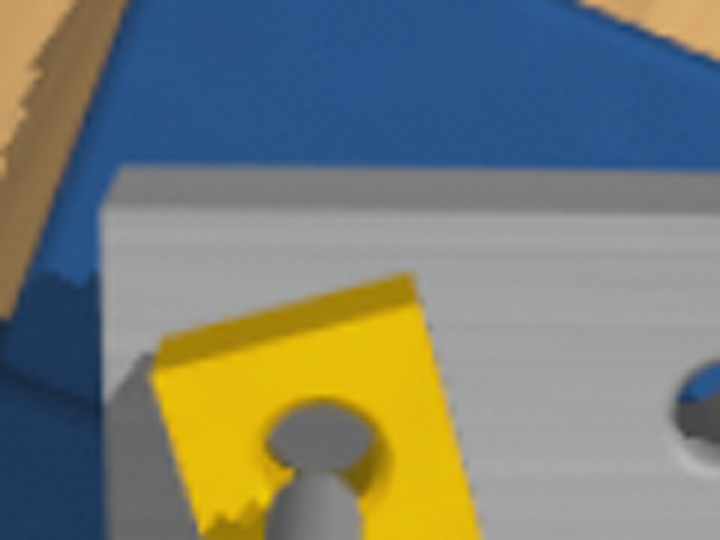

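```bash
python3 - <<'E'
from h import *
s=sensors.sense();w=viewer.camera("wrist")
f=atz(w,(322.5,232.8),s["tcp_pos"][2]-40,s)
h=atz(w,(324.2,227.7),94,s);print("foot",f,"hole",h,"tcp",s["tcp_pos"])
Rm=R.from_quat(s["orientation"]);print("tool delta",Rm.inv().apply(h-f))
# square corners of ear top in px, predicted hole = 15 mm from the end edge, mid
a=atz(w,(270+155/6,150+372/6),94,s);b=atz(w,(270+415/6,150+305/6),94,s);m=(a+b)/2;d=(b-a)[:2];print(np.linalg.norm(d));d/=np.linalg.norm(d)
print("hole from corners",m[:2]+15*np.array([d[1],-d[0]]))
E
```

```text
foot [544.59415674 128.55189341 103.56738748] hole [545.7261666  128.94618609  94.        ] tcp [543.62141836 130.71552178 143.56738748]
tool delta [-0.17921077  1.17211964  9.56900388]
29.289187638951876
hole from corners [545.0495397  128.94130007]
```

Call:
send_rows(steps="0 0.0008 0.007 0 0 0;0 0 0.007 0 0 0;0 0 0.004 0 0 0;0 0 0 0 0 0")

```text
time_s: 8.1
tcp_pos: [543.3, 130.9, 123.8]
orientation: [0.515, 0.857, -0.0, -0.001]
wrist_force: [-0.6, -0.1, -0.9]
grip_width: 20.4
gripper_force: 61.4
```

Call:
send_rows(steps="0 0 0.003 0 0 0;0 0 0.003 0 0 0;0 0 0 0 0 0")

```text
time_s: 8.4
tcp_pos: [543.8, 130.9, 118.3]
orientation: [0.515, 0.857, -0.0, -0.0]
wrist_force: [0.3, 0.6, -0.4]
grip_width: 20.9
gripper_force: 61.4
```

Call:
send_rows(steps="0.0014 0.006 -0.0015 0 0 0;0.0009 0.0061 0 0 0 0;0.0005 0.0062 0 0 0 0;0.0001 0.0062 0 0 0 0")

```text
time_s: 8.8
tcp_pos: [563.3, 145.0, 119.7]
orientation: [0.515, 0.857, -0.001, -0.001]
wrist_force: [-5.8, -3.0, -0.5]
grip_width: 20.5
gripper_force: 61.3
```

Call:
send_rows(steps="-0.0003 0.0062 0 0 0 0;-0.0008 0.0062 0 0 0 0;-0.0012 0.0061 0 0 0 0;-0.0015 0.006 0 0 0 0;0 0 0 0 0 0")

```text
time_s: 9.3
tcp_pos: [586.3, 153.6, 119.4]
orientation: [0.515, 0.857, -0.001, -0.002]
wrist_force: [-8.3, -2.1, 1.1]
grip_width: 20.7
gripper_force: 61.3
```

```bash
python3 - <<'E'
from h import *
s=sensors.sense();w=viewer.camera("wrist");print(s["time_s"],np.round(s["tcp_pos"],1),yawof(s),s["wrist_force"])
save(w,"w5",(250,140,410,250),5)
E
```

```text
9.3 [586.3 153.6 119.4] 28.008772904642182 [-8.28790274 -2.05951876  1.1408033 ]
```

View pics/w5.png

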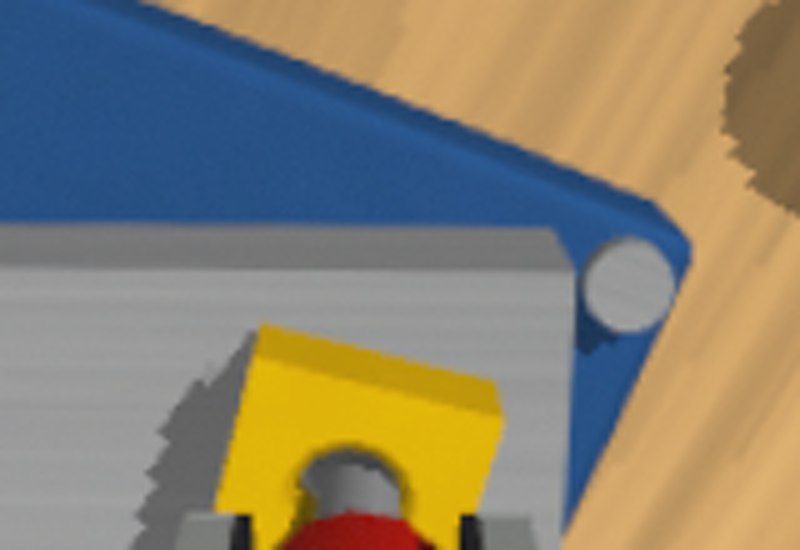

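Call:
send_rows(steps="0 0.0012 0.002 0 0 0;0 0 0.003 0 0 0;0 0 0.003 0 0 0;0 0 0 0 0 0")

```text
time_s: 9.75
tcp_pos: [586.8, 154.2, 111.5]
orientation: [0.515, 0.857, -0.001, -0.002]
wrist_force: [-8.0, -0.1, 1.6]
grip_width: 20.5
gripper_force: 61.4
```

Call:
send_rows(steps="0 0 0.004 0 0 0;0 0 0.004 0 0 0;0 0 0.004 0 0 0;0 0 0.002 0 0 0;0 0 0 0 0 0")

```text
time_s: 10.25
tcp_pos: [587.2, 154.3, 98.1]
orientation: [0.515, 0.857, -0.001, -0.002]
wrist_force: [-7.6, -0.8, 3.2]
grip_width: 20.5
gripper_force: 62.0
```

Call:
send_rows(steps="0 0 0.001 0 0 0;0 0 0 0 0 0;0 0 0 0 0 0")

```text
time_s: 10.55
tcp_pos: [587.8, 154.5, 98.1]
orientation: [0.515, 0.857, -0.0, -0.001]
wrist_force: [-8.7, -0.5, 8.1]
grip_width: 20.5
gripper_force: 62.4
```

Call:
send_rows(steps="0 0 0 0 0 0;0 0 0 0 0 0;0 0 0 0 0 0;0 0 -0.03 0 0 0;0 0 -0.045 0 0 0", claw=0.06)

```text
time_s: 11.05
tcp_pos: [587.3, 153.6, 170.2]
orientation: [0.515, 0.857, -0.002, -0.002]
wrist_force: [2.0, -0.1, 0.1]
grip_width: 59.7
gripper_force: 0.0
```

Call:
send_rows(steps="0 0 -0.045 0 0 0;0 0 -0.02 0 0 0;0 0 0 0 0 0;0 0 0 0 0 0")

```text
time_s: 11.45
tcp_pos: [588.6, 153.7, 236.8]
orientation: [0.515, 0.857, 0.0, 0.0]
wrist_force: [-0.1, -0.1, -0.1]
grip_width: 59.7
gripper_force: 0.0
```

```bash
python3 - <<'E'
from h import *
s=sensors.sense();w=viewer.camera("wrist");d=viewer.camera("side");print(s["time_s"],np.round(s["tcp_pos"],1),yawof(s),s["wrist_force"])
canvas=np.vstack([cv2.resize(w["frame"],(640,400)),cv2.resize(d["frame"][140:290,200:440],(640,400),interpolation=cv2.INTER_CUBIC)])
cv2.imwrite("pics/w6.png",cv2.resize(canvas[:,:,::-1],(480,600),interpolation=cv2.INTER_AREA))
print("head",red(w,s,134))
for k,z in dict(lever_knob=115,tray_mouth=50,ear=94).items():
  for n,p,ss in(("w",w,s),("d",d,None)):
    print(k,n,[(np.round(x["pixel"]).astype(int).tolist(),round(x["confidence"],2),np.round(atz(p,x["pixel"],z,ss)[:2],1).tolist()) for x in nets.tip_of(p,k)[:2]])
E
```

```text
11.45 [588.6 153.7 236.8] 27.991641511579544 [-0.07325056 -0.0608724  -0.09953516]
head (array([316.48019802, 197.61386139]), array([304, 182,  25,  32, 606], dtype=int32), array([582.62228264, 154.67647944, 134.        ]))
lever_knob w []
lever_knob d [([327, 156], 0.74, [473.7, -197.8]), ([299, 181], 0.6, [531.1, -71.6])]
tray_mouth w []
tray_mouth d [([327, 162], 0.56, [482.9, -247.0]), ([330, 185], 0.38, [453.2, -141.8])]
ear w [([316, 188], 0.84, [583.1, 152.7])]
ear d [([261, 240], 0.95, [581.7, 153.3])]
```

View pics/w6.png

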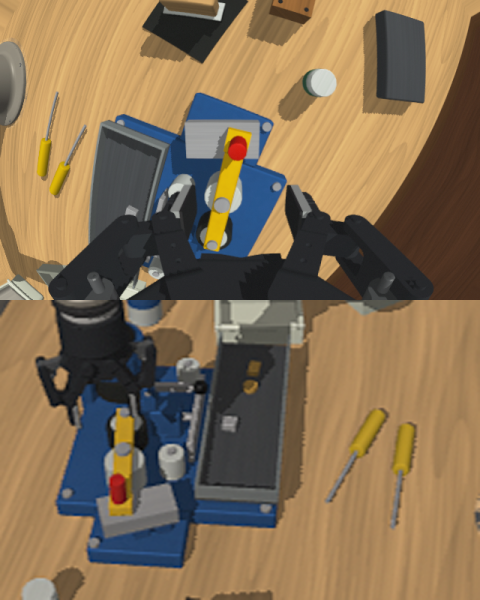

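```bash
python3 - <<'E'
from h import *
rows([524,-60,235],96.5,10)
E
```

```text
10 rows from [588.4 153.7 236.4] 28.0
   -0.0158 -0.0157 0.0001 -0.0001 -0.0001 -0.1196;-0.0139 -0.0175 0.0001 -0.0001 -0.0001 -0.1196;-0.0117 -0.019 0.0001 -0.0001 -0.0001 -0.1196;-0.0093 -0.0203 0.0001 -0.0001 -0.0001 -0.1196;-0.0068 -0.0212 0.0001 -0.0001 -0.0001 -0.1196
   -0.0042 -0.0219 0.0001 -0.0001 -0.0001 -0.1196;-0.0016 -0.0223 0.0001 -0.0001 -0.0001 -0.1196;0.0011 -0.0223 0.0001 -0.0001 -0.0001 -0.1196;0.0037 -0.022 0.0001 -0.0001 -0.0001 -0.1196;0.0063 -0.0214 0.0001 -0.0001 -0.0001 -0.1196
```

Call:
send_rows(steps="-0.0158 -0.0157 0 0 0 -0.1196;-0.0139 -0.0175 0 0 0 -0.1196;-0.0117 -0.019 0 0 0 -0.1196;-0.0093 -0.0203 0 0 0 -0.1196;-0.0068 -0.0212 0 0 0 -0.1196")

```text
time_s: 12.35
tcp_pos: [556.0, 46.1, 236.9]
orientation: [0.237, 0.971, 0.0, -0.0]
wrist_force: [-0.7, -0.1, 0.4]
grip_width: 59.6
gripper_force: 0.0
```

Call:
send_rows(steps="-0.0042 -0.0219 0 0 0 -0.1196;-0.0016 -0.0223 0 0 0 -0.1196;0.0011 -0.0223 0 0 0 -0.1196;0.0037 -0.022 0 0 0 -0.1196;0.0063 -0.0214 0 0 0 -0.1196")

```text
time_s: 12.85
tcp_pos: [523.8, -60.7, 237.0]
orientation: [-0.059, 0.998, 0.0, -0.0]
wrist_force: [0.2, -0.7, 0.3]
grip_width: 59.8
gripper_force: 0.0
```

Call:
send_rows(steps="0 0 0 0 0 0;0 0 0 0 0 0;0 0 0 0 0 0")

```text
time_s: 13.15
tcp_pos: [524.3, -59.2, 237.0]
orientation: [-0.056, 0.998, 0.0, 0.0]
wrist_force: [-0.1, -0.1, 1.0]
grip_width: 59.9
gripper_force: 0.0
```

```bash
python3 - <<'E'
from h import *
s=sensors.sense();w=viewer.camera("wrist");print(s["time_s"],np.round(s["tcp_pos"],1),yawof(s))
save(w,"w7",s=1.25)
for k,z in dict(lever_knob=115,tray_mouth=50,bit1=50,tub=0,can=0,lock_hole=78).items():
    print(k,[(np.round(x["pixel"]).astype(int).tolist(),round(x["confidence"],2),np.round(atz(w,x["pixel"],z,s)[:2],1).tolist()) for x in nets.tip_of(w,k)[:4]])
E
```

```text
13.15 [524.3 -59.2 237. ] 96.44627085871386
lever_knob [([319, 195], 0.65, [522.5, -62.2])]
tray_mouth [([160, 130], 0.91, [481.1, -253.7])]
bit1 [([211, 122], 0.79, [469.0, -188.5]), ([248, 122], 0.63, [466.4, -145.5]), ([331, 140], 0.62, [478.3, -54.8])]
tub [([58, 25], 0.83, [311.1, -511.5]), ([110, 138], 0.71, [499.8, -369.6])]
can [([132, 264], 0.97, [697.5, -344.9])]
lock_hole [([488, 262], 0.79, [591.8, 153.0])]
```

View pics/w7.png

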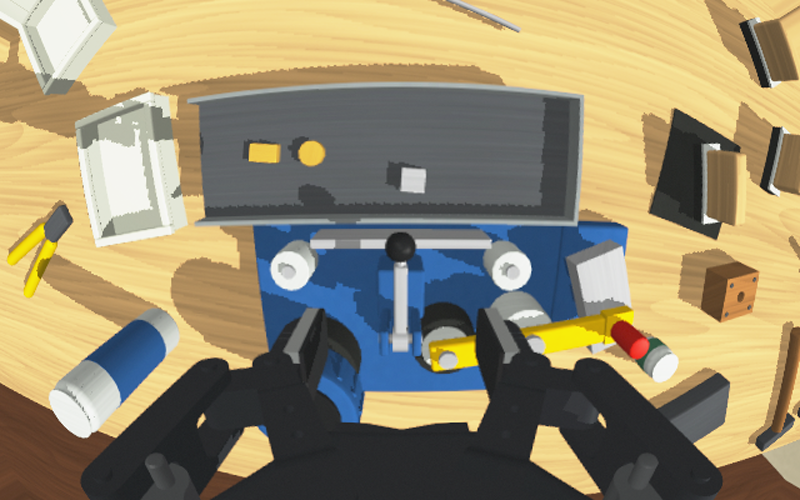

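```bash
python3 - <<'E'
from h import *
s=sensors.sense();w=viewer.camera("wrist")
for px in((320,197.6),(319,195)):
  for a in(0,.1,.2,.25):
    p=atz(w,px,112+75*np.sin(a),s);c,q=np.cos(np.radians(6.5)),np.sin(np.radians(6.5));d=p[:2]-[544.4,-57]
    print(a,np.round(p,1),"grinder",np.round([c*d[0]+q*d[1],-q*d[0]+c*d[1]],1),"expect",55-75*np.cos(a))
# tray corners z72 inner: closed end at px
for px in((160,80),(156,177),(465,78),(461,178)):
    p=atz(w,px,72,s);d=p[:2]-[544.4,-57];print(px,np.round(p,1),"grinder",np.round([c*d[0]+q*d[1],-q*d[0]+c*d[1]],1))
print("knob pivot",atz(w,(320,272),112,s))
rows([523,-60,107],96.5,4)
E
```

```text
0 [525.3 -61.4 112. ] grinder [-19.5  -2.2] expect -20.0
0.1 [523.2 -61.6 119.5] grinder [-21.5  -2.1] expect -19.625312395851935
0.2 [521.2 -61.8 126.9] grinder [-23.6  -2.1] expect -18.504993338093115
0.25 [520.2 -61.9 130.6] grinder [-24.6  -2.1] expect -17.66843162829835
0 [523.  -62.5 112. ] grinder [-21.9  -3.1] expect -20.0
0.1 [521.  -62.7 119.5] grinder [-23.9  -3. ] expect -19.625312395851935
0.2 [519.1 -62.9 126.9] grinder [-25.8  -2.9] expect -18.504993338093115
0.25 [518.1 -62.9 130.6] grinder [-26.8  -2.9] expect -17.66843162829835
(160, 80) [ 424.9 -245.3   72. ] grinder [-140.1 -173.6]
(156, 177) [ 532.5 -245.8   72. ] grinder [ -33.2 -186.2]
(465, 78) [389.   76.1  72. ] grinder [-139.3  149.8]
(461, 178) [496.4  89.6  72. ] grinder [-31.1 151.1]
knob pivot [600.46670276 -52.92569133 112.        ]
4 rows from [524.2 -59.7 237.1] 96.5
   0.0003 -0.0001 0.0325 0 0 0.0001;0.0003 -0.0001 0.0325 0 0 0.0001;0.0003 -0.0001 0.0325 0 0 0.0001;0.0003 -0 0.0325 0 0 0.0001
```

Call:
send_rows(steps="0 -0.0013 0.0475 0 0 0;0 0 0.0475 0 0 0;0 0 0.047 0 0 0;0 0 0 0 0 0;0 0 0 0 0 0")

```text
time_s: 14.05
tcp_pos: [524.6, -61.2, 95.7]
orientation: [-0.057, 0.998, 0.0, -0.0]
wrist_force: [-0.4, 0.3, 1.2]
grip_width: 60.2
gripper_force: 0.0
```

Call:
send_rows(steps="0 0 0 0 0 0;0 0 0 0 0 0;0 0 0 0 0 0;0 0 0 0 0 0;0 0 0 0 0 0", claw=0.012, newtons=30)

```text
time_s: 14.55
tcp_pos: [525.3, -60.0, 96.6]
orientation: [-0.057, 0.998, 0.001, 0.002]
wrist_force: [1.7, 6.4, 1.2]
grip_width: 20.2
gripper_force: 29.2
```

Call:
send_rows(steps="-0.0008 0.001 -0.0112 0 0 0;-0.0025 0 -0.011 0 0 0;-0.0041 0 -0.0105 0 0 0;-0.0056 0 -0.0097 0 0 0;-0.007 0 -0.0088 0 0 0")

```text
time_s: 15.05
tcp_pos: [543.8, -57.8, 147.1]
orientation: [-0.057, 0.998, 0.0, -0.001]
wrist_force: [-0.4, 1.5, -4.7]
grip_width: 19.6
gripper_force: 29.5
```

Call:
send_rows(steps="-0.0083 0 -0.0076 0 0 0;-0.0093 0 -0.0063 0 0 0;-0.0101 0 -0.0048 0 0 0;-0.0108 0 -0.0033 0 0 0;-0.002 0 0 0 0 0")

```text
time_s: 15.55
tcp_pos: [584.7, -53.2, 169.6]
orientation: [-0.057, 0.998, -0.0, -0.0]
wrist_force: [-5.7, 1.4, 9.5]
grip_width: 20.1
gripper_force: 30.2
```

Call:
send_rows(steps="-0.001 0 0 0 0 0;0 0 0 0 0 0;0 0 0 0 0 0")

```text
time_s: 15.85
tcp_pos: [585.2, -53.1, 169.7]
orientation: [-0.057, 0.998, -0.0, 0.0]
wrist_force: [-3.1, 1.7, 4.9]
grip_width: 19.3
gripper_force: 29.7
```

Call:
send_rows(steps="0 0 0 0 0 0;0 0 0 0 0 0;0 0 0 0 0 0;0 0 -0.04 0 0 0;0 0 -0.04 0 0 0", claw=0.05)

```text
time_s: 16.35
tcp_pos: [584.6, -53.3, 248.1]
orientation: [-0.057, 0.998, 0.0, -0.002]
wrist_force: [0.5, -0.7, 0.7]
grip_width: 50.0
gripper_force: 0.0
```

Call:
send_rows(steps="0.0165 -0.0379 0 0 0 0;0.0165 -0.0379 0 0 0 0;0.0165 -0.0379 0 0 0 0;0.0165 -0.0379 0 0 0 0;0.0165 -0.0379 0 0 0 0")

```text
time_s: 16.85
tcp_pos: [524.1, -252.5, 248.3]
orientation: [-0.057, 0.998, -0.0, 0.0]
wrist_force: [0.8, 0.4, 0.0]
grip_width: 50.1
gripper_force: 0.0
```

Call:
send_rows(steps="0.0165 -0.0379 0 0 0 0;0.0165 -0.0379 0 0 0 0;0 0 0 0 0 0;0 0 0 0 0 0;0 0 0 0 0 0")

```text
time_s: 17.35
tcp_pos: [500.9, -329.1, 248.2]
orientation: [-0.057, 0.998, 0.0, 0.0]
wrist_force: [0.5, -0.1, -0.5]
grip_width: 50.0
gripper_force: 0.0
```

```bash
python3 - <<'E'
from h import *
s=sensors.sense();w=viewer.camera("wrist");print(s["time_s"],np.round(s["tcp_pos"],1),yawof(s))
save(w,"w8",(20,0,620,400),1.3)
d=viewer.camera("side");t=viewer.camera("top")
for n,p,ss in(("w",w,s),("d",d,None),("t",t,None)):
  for k,z in dict(tub=0,tray_mouth=50,lever_knob=185,can=0,bit1=50).items():
    print(n,k,[(np.round(x["pixel"]).astype(int).tolist(),round(x["confidence"],2),np.round(atz(p,x["pixel"],z,ss)[:2],1).tolist()) for x in nets.tip_of(p,k)[:4]])
E
```

```text
17.35 [ 500.9 -329.1  248.2] 96.5530232364261
w tub [([287, 166], 0.71, [498.5, -374.3]), ([198, 19], 0.66, [308.7, -515.7])]
w tray_mouth [([393, 171], 0.74, [480.9, -249.8])]
w lever_knob [([564, 306], 0.84, [573.1, -60.8]), ([607, 274], 0.56, [534.9, -0.5]), ([635, 184], 0.34, [429.7, 1.0])]
w can [([293, 300], 0.85, [699.5, -349.7]), ([444, 169], 0.49, [476.0, -166.0])]
w bit1 [([443, 170], 0.89, [471.8, -188.7]), ([478, 172], 0.54, [467.5, -141.3]), ([527, 191], 0.5, [480.3, -55.5]), ([634, 182], 0.48, [428.1, 215.9])]
d tub [([393, 136], 0.81, [289.3, -501.8]), ([331, 152], 0.58, [489.9, -363.8])]
d tray_mouth []
d lever_knob [([279, 161], 0.55, [585.1, -66.9])]
d can [([269, 147], 0.95, [709.7, -354.5])]
d bit1 [([332, 172], 0.62, [459.7, -204.7]), ([313, 204], 0.57, [486.9, -50.8]), ([324, 186], 0.52, [470.6, -131.5])]
t tub [([451, 260], 0.86, [291.9, -519.7]), ([409, 204], 0.42, [498.0, -379.0])]
t tray_mouth [([373, 203], 0.59, [491.9, -241.7])]
t lever_knob [([322, 171], 0.5, [577.6, -57.8]), ([319, 207], 0.19, [456.2, -49.3])]
t can [([399, 150], 0.63, [706.2, -352.9])]
t bit1 [([322, 206], 0.59, [484.0, -60.2]), ([356, 209], 0.47, [472.2, -178.0]), ([345, 210], 0.36, [469.3, -140.4]), ([201, 192], 0.35, [536.2, 371.8])]
```

View pics/w8.png

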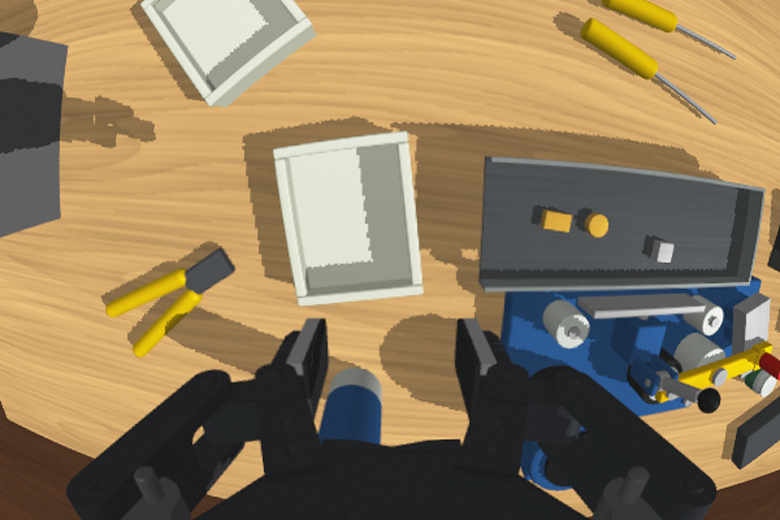

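```bash
python3 - <<'E'
from h import *
s=sensors.sense();w=viewer.camera("wrist")
C=np.array([atz(w,(20+x/1.3,y/1.3),40,s)[:2] for x,y in((275,151),(407,133),(423,293),(298,305))])
print(np.round(C,1),"sides",[round(float(np.linalg.norm(C[i]-C[(i+1)%4])),1) for i in range(4)])
(c,wh,ang)=cv2.minAreaRect(C.astype(np.float32));print(c,wh,ang,"centre",C.mean(0))
u=(C[3]+C[2]-C[0]-C[1]);print("tub x heading",np.degrees(np.arctan2(u[1],u[0])))
for px in((484,157),(480,290)):
  p=atz(w,(20+px[0]/1.3,px[1]/1.3),72,s);print("tray mouth wall",np.round(p,1))
for px in((765,188),(750,285)):
  p=atz(w,(20+px[0]/1.3,px[1]/1.3),72,s);print("tray closed outer",np.round(p,1))
E
```

```text
[[ 438.8 -441.7]
 [ 412.8 -327.4]
 [ 555.5 -295.2]
 [ 581.5 -412. ]] sides [117.2, 146.2, 119.7, 145.8]
(497.3559265136719, -369.663818359375) (146.24038696289062, 119.69070434570312) 12.749005317687988 centre [ 497.15518612 -369.06542132]
tub x heading 12.25627372927625
tray mouth wall [ 424.8 -265.2   72. ]
tray mouth wall [ 536.  -250.5   72. ]
tray closed outer [386.1  77.5  72. ]
tray closed outer [499.6  92.1  72. ]
```

```bash
python3 - <<'E'
from h import *
rows([509.2,-423.2,90],102.25,5)
E
```

```text
5 rows from [ 500.6 -330.   248.3] 96.5
   0.0004 -0.0187 0.0317 0 0 -0.02;0.0008 -0.0187 0.0317 0 0 -0.02;0.0012 -0.0187 0.0317 0 0 -0.02;0.0015 -0.0187 0.0317 0 0 -0.02;0.0019 -0.0186 0.0317 0 0 -0.02
```

Call:
send_rows(steps="0.0004 -0.0187 0.0317 0 0 -0.02;0.0008 -0.0187 0.0317 0 0 -0.02;0.0012 -0.0187 0.0317 0 0 -0.02;0.0015 -0.0187 0.0317 0 0 -0.02;0.0019 -0.0186 0.0317 0 0 -0.02")

```text
time_s: 18.8
tcp_pos: [509.2, -423.9, 88.5]
orientation: [-0.107, 0.994, -0.0, 0.0]
wrist_force: [0.4, -0.9, 0.4]
grip_width: 49.7
gripper_force: 0.0
```

Call:
send_rows(steps="0 0 0 0 0 0;0 0 0.035 0 0 0;0 0 0.035 0 0 0;0 0 0.005 0 0 0;0 0 0 0 0 0")

```text
time_s: 19.3
tcp_pos: [509.4, -422.7, 15.3]
orientation: [-0.107, 0.994, 0.0, -0.0]
wrist_force: [-0.3, 0.6, 1.3]
grip_width: 50.3
gripper_force: 0.0
```

Call:
send_rows(steps="0 0 0 0 0 0;0 0 0 0 0 0;0 0 0 0 0 0;0 0 0 0 0 0;0 0 0 0 0 0", claw=0.002, newtons=40)

```text
time_s: 19.8
tcp_pos: [510.0, -423.8, 16.9]
orientation: [-0.107, 0.994, -0.001, 0.001]
wrist_force: [-0.6, 1.7, 6.9]
grip_width: 9.0
gripper_force: 40.1
```

```bash
python3 - <<'E'
from h import *
s=sensors.sense();print(s["wrist_force"]);rows([489.9,-331.1,s["tcp_pos"][2]],96.4,6)
E
```

```text
[-0.64238802  1.69248994  6.90352559]
6 rows from [ 510.  -423.8   16.9] 102.3
   -0 0.0158 -0 -0.0004 0.0003 0.017;0.0003 0.0158 -0 -0.0004 0.0003 0.017;0.0005 0.0158 -0 -0.0004 0.0003 0.017;0.0008 0.0158 -0 -0.0004 0.0003 0.017;0.0011 0.0158 -0 -0.0004 0.0003 0.017
   0.0013 0.0158 -0 -0.0004 0.0003 0.017
```

Call:
send_rows(steps="0 0.0158 -0.001 0 0 0.017;0.0003 0.0158 0 0 0 0.017;0.0005 0.0158 0 0 0 0.017;0.0008 0.0158 0 0 0 0.017;0.0011 0.0158 0 0 0 0.017")

```text
time_s: 20.3
tcp_pos: [492.9, -346.2, 16.9]
orientation: [-0.064, 0.998, -0.001, 0.001]
wrist_force: [1.1, -0.5, 0.8]
grip_width: 8.5
gripper_force: 39.5
```

Call:
send_rows(steps="0.0013 0.0158 0 0 0 0.017;0 0 0 0 0 0;0 0 0 0 0 0")

```text
time_s: 20.6
tcp_pos: [489.5, -330.1, 16.9]
orientation: [-0.056, 0.998, 0.0, 0.0]
wrist_force: [-1.0, 4.7, 7.9]
grip_width: 8.9
gripper_force: 40.4
```

Call:
send_rows(steps="0 0 0 0 0 0;0 0 0 0 0 0;0 0 -0.02 0 0 0;0 0 -0.045 0 0 0;0 0 -0.045 0 0 0", claw=0.05)

```text
time_s: 21.1
tcp_pos: [488.5, -330.6, 126.0]
orientation: [-0.056, 0.998, 0.001, -0.001]
wrist_force: [0.6, -0.8, -0.2]
grip_width: 50.2
gripper_force: 0.0
```

Call:
send_rows(steps="0 0.03 -0.03 0 0 0;0 0.03 -0.03 0 0 0;0 0.03 -0.03 0 0 0;0 0 0 0 0 0;0 0 0 0 0 0")

```text
time_s: 21.6
tcp_pos: [479.4, -241.2, 216.3]
orientation: [-0.056, 0.998, -0.001, 0.001]
wrist_force: [0.5, -0.2, -0.2]
grip_width: 50.0
gripper_force: 0.0
```

```bash
python3 - <<'E'
from h import *
s=sensors.sense();w=viewer.camera("wrist");t=viewer.camera("top");d=viewer.camera("side");print(s["time_s"],np.round(s["tcp_pos"],1),yawof(s))
save(w,"w9",(20,0,620,400),1.3);save(t,"t9",(150,130,430,270),2.8)
for n,p,ss in(("w",w,s),("d",d,None),("t",t,None)):
  for k,z in dict(tub=0,tray_mouth=50,bit1=50,mat=3,wiper=3).items():
    print(n,k,[(np.round(x["pixel"]).astype(int).tolist(),round(x["confidence"],2),np.round(atz(p,x["pixel"],z,ss)[:2],1).tolist()) for x in nets.tip_of(p,k)[:4]])
E
```

```text
21.6 [ 479.4 -241.2  216.3] 96.45715367714305
w tub [([128, 34], 0.84, [309.4, -516.8]), ([289, 177], 0.81, [483.9, -279.9])]
w tray_mouth [([314, 186], 0.84, [479.9, -250.2])]
w bit1 [([481, 208], 0.92, [483.3, -56.6]), ([414, 184], 0.75, [465.6, -145.1]), ([578, 294], 0.37, [602.9, 189.0])]
w mat [([622, 191], 0.62, [429.6, 289.3])]
w wiper [([626, 196], 0.88, [436.1, 307.3])]
d tub [([389, 132], 0.83, [305.0, -523.1]), ([248, 340], 0.18, [554.5, 390.4])]
d tray_mouth [([326, 160], 0.92, [487.5, -258.7]), ([330, 175], 0.67, [460.8, -188.2])]
d bit1 [([330, 173], 0.46, [463.3, -199.6]), ([314, 204], 0.46, [483.6, -52.3]), ([328, 184], 0.44, [459.7, -144.8])]
d mat [([310, 318], 0.96, [421.1, 300.9])]
d wiper [([309, 314], 0.85, [425.7, 291.8]), ([385, 363], 0.72, [225.9, 386.9]), ([321, 377], 0.62, [364.2, 448.6]), ([222, 297], 0.33, [658.0, 284.2])]
t tub [([450, 260], 0.93, [294.0, -517.6]), ([382, 206], 0.67, [490.2, -279.5]), ([399, 154], 0.49, [689.8, -351.9])]
t tray_mouth [([263, 176], 0.53, [593.5, 152.7])]
t bit1 [([319, 207], 0.5, [481.9, -49.1])]
t mat [([224, 223], 0.78, [430.9, 296.9]), ([224, 224], 0.47, [430.5, 294.7])]
t wiper [([225, 221], 0.85, [438.2, 293.8]), ([182, 243], 0.53, [360.0, 445.2]), ([197, 281], 0.53, [226.7, 385.5])]
```

View pics/w9.png

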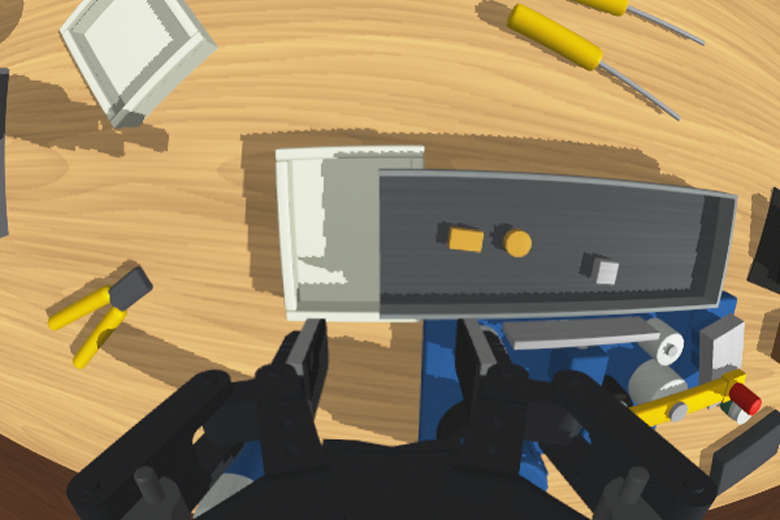

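```bash
python3 - <<'E'
from h import *
rows([432,294,200],102,12)
E
```

```text
12 rows from [ 479.1 -240.9  215.8] 96.4
   -0.0011 0.0447 0.0013 0 0 -0.0081;-0.0014 0.0447 0.0013 0 0 -0.0081;-0.0018 0.0447 0.0013 0 0 -0.0081;-0.0022 0.0447 0.0013 0 0 -0.0081;-0.0025 0.0447 0.0013 0 0 -0.0081
   -0.0029 0.0447 0.0013 0 0 -0.0081;-0.0033 0.0446 0.0013 0 0 -0.0081;-0.0036 0.0446 0.0013 0 0 -0.0081;-0.004 0.0446 0.0013 0 0 -0.0081;-0.0043 0.0445 0.0013 0 0 -0.0081
   -0.0047 0.0445 0.0013 0 0 -0.0081;-0.0051 0.0445 0.0013 0 0 -0.0081
```

Call:
send_rows(steps="-0.0011 0.0447 0.0013 0 0 -0.0081;-0.0014 0.0447 0.0013 0 0 -0.0081;-0.0018 0.0447 0.0013 0 0 -0.0081;-0.0022 0.0447 0.0013 0 0 -0.0081;-0.0025 0.0447 0.0013 0 0 -0.0081", claw=0.06)

```text
time_s: 23.0
tcp_pos: [459.1, -16.5, 209.5]
orientation: [-0.076, 0.997, -0.0, 0.0]
wrist_force: [1.6, -0.2, 0.3]
grip_width: 60.0
gripper_force: 0.0
```

Call:
send_rows(steps="-0.0029 0.0447 0.0013 0 0 -0.0081;-0.0033 0.0446 0.0013 0 0 -0.0081;-0.0036 0.0446 0.0013 0 0 -0.0081;-0.004 0.0446 0.0013 0 0 -0.0081;-0.0043 0.0445 0.0013 0 0 -0.0081")

```text
time_s: 23.5
tcp_pos: [439.5, 206.6, 203.0]
orientation: [-0.096, 0.995, 0.0, 0.0]
wrist_force: [1.0, -0.6, 0.1]
grip_width: 59.9
gripper_force: 0.0
```

Call:
send_rows(steps="-0.0047 0.0445 0.0013 0 0 -0.0081;-0.0051 0.0445 0.0013 0 0 -0.0081;0 0 0 0 0 0;0 0 0 0 0 0;0 0 0 0 0 0")

```text
time_s: 24.0
tcp_pos: [432.2, 293.2, 200.2]
orientation: [-0.104, 0.995, -0.0, -0.0]
wrist_force: [0.8, -0.4, -0.1]
grip_width: 60.0
gripper_force: 0.0
```

```bash
python3 - <<'E'
from h import *
s=sensors.sense();w=viewer.camera("wrist");print(s["time_s"],np.round(s["tcp_pos"],1),yawof(s))
save(w,"w10",(170,60,490,300),2.5)
for k,z in dict(mat=3,wiper=3).items():
    print(k,[(np.round(x["pixel"]).astype(int).tolist(),round(x["confidence"],2),np.round(atz(w,x["pixel"],z,s)[:2],1).tolist()) for x in nets.tip_of(w,k)[:4]])
# wooden grip top face: orange-tan inside mat area, near the wiper
E
```

```text
24.0 [432.2 293.2 200.2] 101.94819103999866
mat [([170, 306], 0.62, [656.2, 114.7]), ([326, 174], 0.55, [424.6, 296.3])]
wiper [([459, 154], 0.94, [365.6, 444.9]), ([439, 30], 0.91, [230.0, 387.1]), ([324, 181], 0.67, [432.4, 295.9])]
```

View pics/w10.png

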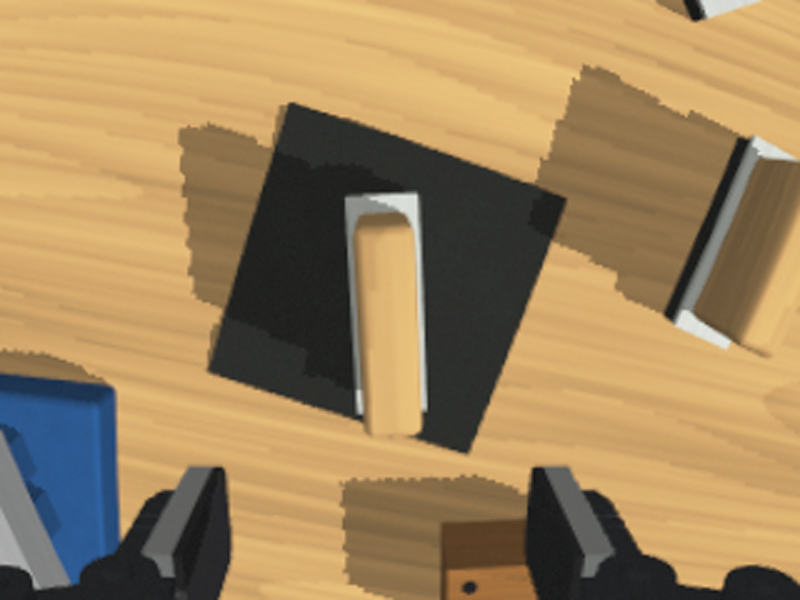

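```bash
python3 - <<'E'
from h import *
s=sensors.sense();w=viewer.camera("wrist")
P=lambda x,y,z:atz(w,(170+x/2.5,60+y/2.5),z,s)[:2]
F=np.array([P(345,198,23),P(418,193,23),P(427,411,23),P(358,414,23)]);print(np.round(F,1),[round(float(np.linalg.norm(F[i]-F[(i+1)%4])),1) for i in range(4)],"centre",F.mean(0))
u=F[2]+F[3]-F[0]-F[1];print("wiper x heading",np.degrees(np.arctan2(u[1],u[0])))
M=np.array([P(290,102,3),P(566,199,3),P(468,453,3),P(209,371,3)]);print("mat",M.mean(0),[round(float(np.linalg.norm(M[i]-M[(i+1)%4])),1) for i in range(4)]);u=M[2]-M[1];print(np.degrees(np.arctan2(u[1],u[0])))
G=np.array([P(358,225,75),P(410,225,75),P(421,432,75),P(368,436,75)]);print("grip",G.mean(0),[round(float(np.linalg.norm(G[i]-G[(i+1)%4])),1) for i in range(4)]);u=G[2]+G[3]-G[0]-G[1];print(np.degrees(np.arctan2(u[1],u[0])))
rows([F.mean(0)[0],F.mean(0)[1],33],None,4)
E
```

```text
[[389.  269. ]
 [380.7 298.1]
 [472.9 322.6]
 [480.5 293.1]] [30.2, 95.4, 30.5, 94.7] centre [430.79816651 295.69740205]
wiper x heading 14.793960288159129
mat [425.46061884 293.08455343] [129.1, 128.2, 129.1, 128.8]
-6.740125202048621
grip [428.68841172 295.48716447] [18.1, 77.1, 19.9, 78.6]
14.801174737507512
4 rows from [432.5 293.  200.4] 101.9
   0.0003 0.0008 0.0419 0 0.0001 -0;0.0003 0.0008 0.0419 0 0.0001 -0;0.0003 0.0008 0.0419 0 0.0001 -0;0.0003 0.0008 0.0419 0 0.0001 -0
```

Call:
send_rows(steps="0.0005 0.0009 0.042 0 0 -0.05;0.0005 0.0009 0.045 0 0 0;0.0004 0.0009 0.045 0 0 0;0 0 0.037 0 0 0;0 0 0 0 0 0")

```text
time_s: 24.7
tcp_pos: [427.3, 294.1, 27.2]
orientation: [-0.128, 0.992, -0.002, -0.005]
wrist_force: [-0.1, 0.2, 0.2]
grip_width: 59.9
gripper_force: 0.0
```

Call:
send_rows(steps="0 0 0 0 0 0;0 0 0 0 0 0;0 0 0 0 0 0;0 0 0 0 0 0;0 0 0 0 0 0", claw=0.01, newtons=60)

```text
time_s: 25.2
tcp_pos: [431.7, 297.0, 33.6]
orientation: [-0.129, 0.992, 0.001, 0.002]
wrist_force: [0.4, -1.7, 7.9]
grip_width: 21.3
gripper_force: 59.7
```

```bash
python3 - <<'E'
from h import *
s=sensors.sense();print(s["wrist_force"],s["tcp_pos"],yawof(s))
a=np.radians(6.4);G=np.array([[np.cos(a),-np.sin(a)],[np.sin(a),np.cos(a)]]);O=np.array([481,-251.5])-G@[-85,-185];print("origin",O)
print("start",O+G@[-85,62],"end",O+G@[-85,-186])
p=O+G@[-85,62];s2=dict(s);s2["tcp_pos"]=np.array(s["tcp_pos"])+[0,0,90]
rows([p[0],p[1],s2["tcp_pos"][2]],96.4,6,s2)
E
```

```text
[ 0.39421918 -1.72522892  7.94086777] [431.70637939 296.96356067  33.61563908] 104.84338147050082
origin [544.84852067 -58.17807572]
start [453.46717375  -6.03932397] end [ 481.11146893 -252.49376792]
6 rows from [431.7 297.  123.6] 104.8
   0.0094 -0.0497 -0.0001 0.0002 0.0008 0.0246;0.0082 -0.05 -0.0001 0.0002 0.0008 0.0246;0.007 -0.0501 -0.0001 0.0002 0.0008 0.0246;0.0057 -0.0503 -0 0.0002 0.0008 0.0246;0.0045 -0.0504 -0 0.0002 0.0008 0.0246
   0.0033 -0.0505 -0 0.0002 0.0008 0.0246
```

Call:
send_rows(steps="0 0 -0.03 0 0 0;0 0 -0.045 0 0 0;0 0 -0.02 0 0 0;0.0088 -0.0425 0 0 0 0.021;0.0078 -0.0428 0 0 0 0.021")

```text
time_s: 25.7
tcp_pos: [435.4, 209.5, 128.1]
orientation: [-0.109, 0.994, 0.0, 0.002]
wrist_force: [-0.0, -1.1, -2.0]
grip_width: 21.6
gripper_force: 59.3
```

Call:
send_rows(steps="0.0069 -0.043 0 0 0 0.021;0.006 -0.0431 0 0 0 0.021;0.005 -0.0432 0 0 0 0.021;0.004 -0.0433 0 0 0 0.021;0.003 -0.0433 0 0 0 0.021")

```text
time_s: 26.2
tcp_pos: [448.1, -9.3, 127.3]
orientation: [-0.056, 0.998, -0.0, 0.001]
wrist_force: [1.4, 1.0, -0.7]
grip_width: 21.3
gripper_force: 59.3
```

Call:
send_rows(steps="0 0 0 0 0 0;0 0 0 0 0 0;0 0 0 0 0 0")

```text
time_s: 26.5
tcp_pos: [448.0, -6.9, 126.7]
orientation: [-0.056, 0.998, 0.0, 0.0]
wrist_force: [-0.4, 0.7, -1.2]
grip_width: 21.3
gripper_force: 59.6
```

```bash
python3 - <<'E'
from h import *
s=sensors.sense();w=viewer.camera("wrist");t=viewer.camera("top");d=viewer.camera("side")
a=np.radians(6.4);G=np.array([[np.cos(a),-np.sin(a)],[np.sin(a),np.cos(a)]]);O=np.array([544.85,-58.18])
print(s["time_s"],np.round(s["tcp_pos"],1),yawof(s),"grinder",np.round(G.T@(np.array(s["tcp_pos"])[:2]-O),1),s["wrist_force"],s["grip_width"])
save(w,"w11",(120,60,520,360),2)
for n,p,ss in(("w",w,s),("d",d,None),("t",t,None)):
  for k,z in dict(bit1=50,tub=0).items():
    print(n,k,[(np.round(x["pixel"]).astype(int).tolist(),round(x["confidence"],2),np.round(G.T@(atz(p,x["pixel"],z,ss)[:2]-O),1).tolist()) for x in nets.tip_of(p,k)[:4]])
rows([455,-5.9,s["tcp_pos"][2]],96.4,1)
E
```

```text
26.5 [448.   -6.9 126.7] 96.44855588433258 grinder [-90.6  61.8] [-0.4076138   0.65785284 -1.1918981 ] 21.268687662727032
w bit1 [([118, 213], 0.89, [-89.7, -117.9]), ([157, 217], 0.84, [-86.4, -75.4]), ([258, 246], 0.66, [-63.3, 11.3])]
w tub []
d bit1 []
d tub [([330, 171], 0.69, [-93.5, -196.7]), ([394, 134], 0.68, [-308.3, -420.0]), ([261, 248], 0.3, [79.1, 154.6]), ([262, 238], 0.15, [84.0, 113.8])]
t bit1 [([356, 209], 0.44, [-86.9, -112.9]), ([345, 212], 0.39, [-91.2, -74.1])]
t tub [([452, 258], 0.87, [-297.3, -438.0]), ([386, 207], 0.76, [-85.0, -229.6]), ([308, 214], 0.54, [-74.5, 59.8])]
1 rows from [448.1  -7.2 126.2] 96.5
   -0.007 0.0005 -0.0005 0.0001 -0 0.0011
```

View pics/w11.png

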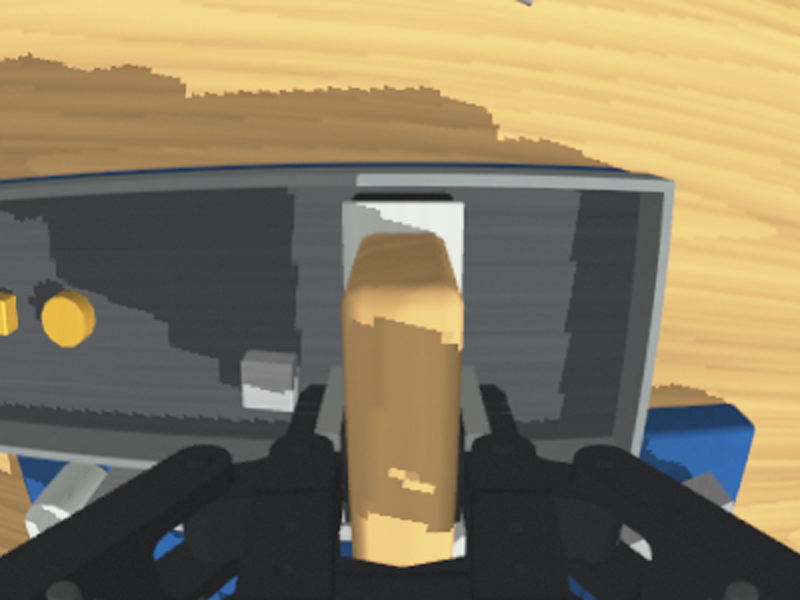

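```bash
python3 - <<'E'
from h import *
s=sensors.sense();w=viewer.camera("wrist")
a=np.radians(6.4);G=np.array([[np.cos(a),-np.sin(a)],[np.sin(a),np.cos(a)]]);O=np.array([544.85,-58.18]);g=lambda p:np.round(G.T@(p[:2]-O),1)
print("tcp",g(np.array(s["tcp_pos"])))
for x,y,z in((345,202,116),(463,202,116),(355,193,96),(455,193,96),(300,190,72),(500,190,72),(120,455,72)):
    print(x,y,z,g(atz(w,(120+x/2,60+y/2),z,s)))
f=w["frame"];print(f[140:170,320].tolist())
E
```

```text
tcp [-90.5  61.5]
345 202 116 [-140.    46.3]
463 202 116 [-140.    75.8]
355 193 96 [-139.6   47.3]
455 193 96 [-139.6   75.5]
300 190 72 [-137.6   27.6]
500 190 72 [-137.5   92.1]
120 455 72 [-34.4 -53.1]
[[173, 138, 91], [100, 90, 94], [41, 60, 85], [70, 77, 84], [90, 94, 93], [93, 97, 96], [107, 112, 110], [154, 162, 158], [160, 168, 165], [160, 168, 165], [162, 170, 167], [160, 168, 165], [157, 165, 162], [101, 105, 107], [92, 95, 98], [84, 87, 90], [63, 65, 67], [34, 35, 33], [34, 36, 35], [34, 36, 33], [97, 99, 96], [185, 189, 181], [224, 227, 221], [232, 235, 230], [232, 235, 229], [232, 235, 229], [231, 235, 229], [232, 235, 230], [232, 235, 230], [231, 235, 230]]
```

Call:
send_rows(steps="-0.0073 0 0.005 0 0 0;0 0 0.015 0 0 0;0 0 0.015 0 0 0;0 0 0 0 0 0;0 0 0 0 0 0")

```text
time_s: 27.5
tcp_pos: [455.6, -6.7, 91.1]
orientation: [-0.056, 0.998, 0.0, -0.0]
wrist_force: [1.1, 0.0, -1.9]
grip_width: 21.4
gripper_force: 59.5
```

Call:
send_rows(steps="0 0 0.006 0 0 0;0 0 0.005 0 0 0;0 0 0 0 0 0;0 0 0 0 0 0")

```text
time_s: 27.9
tcp_pos: [455.6, -6.8, 80.4]
orientation: [-0.056, 0.998, -0.0, 0.0]
wrist_force: [-0.4, -0.5, 1.8]
grip_width: 21.5
gripper_force: 59.8
```

Call:
send_rows(steps="0 -0.01 0 0 0 0;0 -0.015 0 0 0 0;0 -0.015 0 0 0 0;0 -0.015 0 0 0 0;0 -0.015 0 0 0 0")

```text
time_s: 28.4
tcp_pos: [463.4, -77.3, 80.4]
orientation: [-0.056, 0.998, 0.0, 0.0]
wrist_force: [-0.7, 2.8, 4.3]
grip_width: 21.3
gripper_force: 60.3
```

Call:
send_rows(steps="0 -0.015 0 0 0 0;0 -0.015 0 0 0 0;0 -0.015 0 0 0 0;0 -0.015 0 0 0 0;0 -0.015 0 0 0 0")

```text
time_s: 28.9
tcp_pos: [471.6, -151.8, 80.5]
orientation: [-0.056, 0.998, 0.0, 0.0]
wrist_force: [-1.2, 4.4, 5.4]
grip_width: 21.2
gripper_force: 60.6
```

```bash
python3 - <<'E'
from h import *
s=sensors.sense();w=viewer.camera("wrist");d=viewer.camera("side")
a=np.radians(6.4);G=np.array([[np.cos(a),-np.sin(a)],[np.sin(a),np.cos(a)]]);O=np.array([544.85,-58.18])
print(s["time_s"],np.round(s["tcp_pos"],1),yawof(s),"grinder",np.round(G.T@(np.array(s["tcp_pos"])[:2]-O),1),s["wrist_force"],s["grip_width"])
for n,p,ss in(("w",w,s),("d",d,None)):
  for k,z in dict(bit1=50,tub=0).items():
    print(n,k,[(np.round(x["pixel"]).astype(int).tolist(),round(x["confidence"],2),np.round(G.T@(atz(p,x["pixel"],z,ss)[:2]-O),1).tolist()) for x in nets.tip_of(p,k)[:4]])
E
```

```text
28.9 [ 471.6 -151.8   80.5] 96.40034216239349 grinder [-83.2 -84.9] [-1.15611514  4.36087273  5.36657842] 21.198945272359857
w bit1 [([241, 225], 0.93, [-91.0, -134.9]), ([280, 233], 0.71, [-86.1, -110.9])]
w tub [([168, 210], 0.93, [-84.9, -211.9]), ([11, 32], 0.77, [-287.3, -428.4])]
d bit1 []
d tub [([390, 132], 0.92, [-295.5, -432.0]), ([331, 168], 0.82, [-95.0, -212.4])]
```

Call:
send_rows(steps="0 -0.012 0 0 0 0;0 -0.012 0 0 0 0;0 -0.012 0 0 0 0;0 -0.012 0 0 0 0;0 -0.012 0 0 0 0")

```text
time_s: 29.7
tcp_pos: [478.0, -208.8, 80.5]
orientation: [-0.056, 0.998, 0.001, -0.0]
wrist_force: [-0.6, 4.5, 9.3]
grip_width: 21.7
gripper_force: 60.9
```

Call:
send_rows(steps="0 -0.009 0 0 0 0;0 -0.009 0 0 0 0;0 -0.009 0 0 0 0;0 -0.009 0 0 0 0;0 -0.009 0 0 0 0")

```text
time_s: 30.2
tcp_pos: [483.2, -253.5, 80.4]
orientation: [-0.056, 0.998, 0.001, -0.0]
wrist_force: [0.6, 4.3, 7.6]
grip_width: 21.4
gripper_force: 60.8
```

Call:
send_rows(steps="0 -0.003 0 0 0 0;0 0 0 0 0 0;0 0 0 0 0 0;0 0 -0.03 0 0 0;0 0 -0.04 0 0 0")

```text
time_s: 30.7
tcp_pos: [481.8, -256.0, 148.1]
orientation: [-0.056, 0.998, 0.003, -0.003]
wrist_force: [1.3, -0.8, -1.7]
grip_width: 21.4
gripper_force: 59.5
```

Call:
send_rows(steps="0 0.03 -0.03 0 0 0;0 0.04 -0.02 0 0 0;0 0.04 0 0 0 0;0 0 0 0 0 0;0 0 0 0 0 0")

```text
time_s: 31.2
tcp_pos: [470.8, -147.5, 199.7]
orientation: [-0.057, 0.998, 0.0, -0.001]
wrist_force: [0.6, -1.0, -1.1]
grip_width: 21.6
gripper_force: 59.8
```

```bash
python3 - <<'E'
from h import *
s=sensors.sense();w=viewer.camera("wrist");d=viewer.camera("side");t=viewer.camera("top")
a=np.radians(6.4);G=np.array([[np.cos(a),-np.sin(a)],[np.sin(a),np.cos(a)]]);O=np.array([544.85,-58.18])
print(s["time_s"],np.round(s["tcp_pos"],1),yawof(s),"grinder",np.round(G.T@(np.array(s["tcp_pos"])[:2]-O),1),s["wrist_force"],s["grip_width"])
for n,p,ss in(("w",w,s),("d",d,None),("t",t,None)):
  for k,z in dict(bit1=4,bit3=4,tub=0).items():
    print(n,k,[(np.round(x["pixel"]).astype(int).tolist(),round(x["confidence"],2),np.round(G.T@(atz(p,x["pixel"],z,ss)[:2]-O),1).tolist()) for x in nets.find_in(p,k)[:5]])
E
```

```text
31.2 [ 470.8 -147.5  199.7] 96.57460874724305 grinder [-83.6 -80.5] [ 0.63791442 -0.98040405 -1.12025501] 21.558099965044423
w bit1 [([192, 163], 0.85, [-106.1, -232.5]), ([213, 180], 0.71, [-85.4, -207.4]), ([614, 270], 0.6, [74.6, 474.1]), ([215, 198], 0.45, [-63.9, -206.2])]
w bit3 [([192, 163], 0.85, [-106.1, -232.5]), ([213, 180], 0.71, [-85.4, -207.4]), ([614, 270], 0.6, [74.6, 474.1]), ([215, 198], 0.45, [-63.9, -206.2])]
w tub [([66, 50], 0.71, [-281.6, -441.7]), ([185, 176], 0.66, [-89.8, -245.4])]
d bit1 []
d bit3 []
d tub [([391, 130], 0.81, [-298.0, -449.0]), ([340, 158], 0.76, [-119.7, -266.7])]
t bit1 []
t bit3 []
t tub [([454, 256], 0.91, [-291.2, -444.2]), ([298, 168], 0.7, [102.4, 76.9]), ([393, 209], 0.64, [-95.7, -253.2]), ([230, 161], 0.22, [157.0, 325.3])]
```

```bash
python3 - <<'E'
from h import *
rows([430,295,110],104.8,10)
E
```

```text
10 rows from [ 471.3 -149.   200.1] 96.4
   -0.0008 0.0446 0.009 0 -0 -0.0147;-0.0015 0.0446 0.009 0 -0 -0.0147;-0.0022 0.0445 0.009 0 -0 -0.0147;-0.0028 0.0445 0.009 0 -0 -0.0147;-0.0035 0.0445 0.009 0 -0 -0.0147
   -0.0041 0.0444 0.009 0 -0 -0.0147;-0.0048 0.0443 0.009 0 -0 -0.0147;-0.0054 0.0443 0.009 0 -0 -0.0147;-0.0061 0.0442 0.009 0 -0 -0.0147;-0.0067 0.0441 0.009 0 -0 -0.0147
```

Call:
send_rows(steps="-0.0008 0.0446 0.009 0 0 -0.0147;-0.0015 0.0446 0.009 0 0 -0.0147;-0.0022 0.0445 0.009 0 0 -0.0147;-0.0028 0.0445 0.009 0 0 -0.0147;-0.0035 0.0445 0.009 0 0 -0.0147")

```text
time_s: 32.3
tcp_pos: [450.3, 74.8, 155.1]
orientation: [-0.093, 0.996, 0.0, 0.0]
wrist_force: [1.4, 0.2, -1.5]
grip_width: 21.3
gripper_force: 59.9
```

Call:
send_rows(steps="-0.0041 0.0444 0.009 0 0 -0.0147;-0.0048 0.0443 0.009 0 0 -0.0147;-0.0054 0.0443 0.009 0 0 -0.0147;-0.0061 0.0442 0.009 0 0 -0.0147;-0.0067 0.0441 0.009 0 0 -0.0147")

```text
time_s: 32.8
tcp_pos: [429.6, 297.1, 110.0]
orientation: [-0.13, 0.992, 0.0, 0.0]
wrist_force: [1.3, 0.3, -1.5]
grip_width: 21.3
gripper_force: 59.9
```

Call:
send_rows(steps="0 0 0 0 0 0;0 0 0 0 0 0;0 0 0.04 0 0 0;0 0 0.025 0 0 0;0 0 0 0 0 0")

```text
time_s: 33.3
tcp_pos: [428.3, 292.9, 42.7]
orientation: [-0.128, 0.992, -0.001, -0.003]
wrist_force: [-0.4, -0.2, -0.4]
grip_width: 21.6
gripper_force: 60.1
```

Call:
send_rows(steps="0 0 0.004 0 0 0;0 0 0.003 0 0 0;0 0 0.003 0 0 0;0 0 0 0 0 0;0 0 0 0 0 0")

```text
time_s: 33.8
tcp_pos: [430.1, 295.4, 35.7]
orientation: [-0.129, 0.992, 0.0, 0.0]
wrist_force: [0.2, 0.5, -2.1]
grip_width: 21.2
gripper_force: 60.1
```

Still hanging; lower gently until it touches.

Call:
send_rows(steps="0 0 0.0015 0 0 0;0 0 0.0015 0 0 0;0 0 0 0 0 0;0 0 0 0 0 0")

```text
time_s: 34.2
tcp_pos: [430.1, 295.5, 33.4]
orientation: [-0.129, 0.992, 0.0, 0.001]
wrist_force: [-3.3, -1.9, 9.2]
grip_width: 21.3
gripper_force: 61.5
```

Call:
send_rows(steps="0 0 0 0 0 0;0 0 0 0 0 0;0 0 0 0 0 0;0 0 -0.03 0 0 0;0 0 -0.045 0 0 0", claw=0.06)

```text
time_s: 34.7
tcp_pos: [428.2, 294.4, 105.7]
orientation: [-0.129, 0.992, -0.001, -0.003]
wrist_force: [0.2, 0.5, 0.8]
grip_width: 60.3
gripper_force: 0.0
```

Call:
send_rows(steps="0 0 -0.045 0 0 0;0 0 -0.045 0 0 0;0.03 0 -0.03 0 0 0;0 0 0 0 0 0;0 0 0 0 0 0")

```text
time_s: 35.2
tcp_pos: [400.8, 287.6, 227.6]
orientation: [-0.129, 0.992, 0.0, 0.001]
wrist_force: [-0.6, 0.4, 0.1]
grip_width: 60.0
gripper_force: 0.0
```

```bash
python3 - <<'E'
from h import *
s=sensors.sense();w=viewer.camera("wrist");d=viewer.camera("side");t=viewer.camera("top")
a=np.radians(6.4);G=np.array([[np.cos(a),-np.sin(a)],[np.sin(a),np.cos(a)]]);O=np.array([544.85,-58.18])
print(s["time_s"],np.round(s["tcp_pos"],1),yawof(s),s["wrist_force"])
for n,p,ss in(("w",w,s),("d",d,None),("t",t,None)):
  for k,z in dict(wiper=3,mat=0,pin=58,lock_hole=78,ear=94,lever_knob=185,tin=0).items():
    print(n,k,[(np.round(x["pixel"]).astype(int).tolist(),round(x["confidence"],2),np.round(atz(p,x["pixel"],z,ss)[:2],1).tolist()) for x in nets.tip_of(p,k)[:3]])
for n,p in(("d",d),("t",t)):
  for k,z in dict(bit1=4,tub=0).items():
    print(n,k,[(np.round(x["pixel"]).astype(int).tolist(),round(x["confidence"],2),np.round(G.T@(atz(p,x["pixel"],z)[:2]-O),1).tolist()) for x in nets.tip_of(p,k)[:4]])
print("red side",red(d,None,114))
E
```

```text
35.2 [400.8 287.6 227.6] 104.85753323553072 [-0.58721915  0.37404148  0.05106732]
w wiper [([446, 184], 0.96, [368.6, 445.1]), ([321, 201], 0.75, [432.4, 294.9]), ([438, 67], 0.6, [231.5, 389.1])]
w mat [([321, 195], 0.84, [425.4, 293.0])]
w pin []
w lock_hole [([177, 304], 0.76, [585.5, 151.2])]
w ear []
w lever_knob [([3, 284], 0.72, [579.4, -62.6]), ([322, 195], 0.21, [378.1, 281.6])]
w tin [([277, 334], 0.76, [656.5, 284.1])]
d wiper [([318, 374], 0.97, [372.2, 443.4]), ([310, 316], 0.93, [422.5, 295.6]), ([382, 362], 0.69, [233.8, 385.9])]
d mat [([310, 315], 0.96, [422.2, 292.9]), ([260, 241], 0.63, [616.5, 78.6])]
d pin [([263, 247], 0.67, [581.2, 146.6]), ([293, 214], 0.49, [532.8, 10.1])]
d lock_hole [([260, 246], 0.78, [583.7, 160.0])]
d ear [([262, 240], 0.86, [580.8, 153.5])]
d lever_knob [([281, 162], 0.48, [578.8, -64.0])]
d tin [([223, 297], 0.91, [655.8, 283.5])]
t wiper [([177, 244], 0.57, [357.9, 461.6]), ([226, 224], 0.46, [427.5, 288.4])]
t mat [([226, 225], 0.65, [425.0, 289.7])]
t pin [([260, 177], 0.47, [587.9, 160.1])]
t lock_hole [([261, 176], 0.81, [589.1, 153.1])]
t ear [([262, 178], 0.83, [578.6, 148.0])]
t lever_knob [([322, 170], 0.56, [579.0, -57.5])]
t tin [([231, 165], 0.44, [650.0, 278.0]), ([385, 213], 0.19, [466.3, -290.0])]
d bit1 [([297, 212], 0.68, [-6.2, 5.2])]
d tub [([392, 133], 0.63, [-302.4, -431.3])]
t bit1 [([376, 200], 0.57, [-54.8, -197.1]), ([386, 212], 0.46, [-103.3, -224.0])]
t tub [([383, 205], 0.92, [-75.6, -219.5])]
red side (array([258.30337079, 234.01123596]), array([255, 227,   8,  15,  89], dtype=int32), array([588.29420761, 150.87969769, 114.        ]))
```

```bash
python3 - <<'E'
from h import *
a=np.radians(6.4);G=np.array([[np.cos(a),-np.sin(a)],[np.sin(a),np.cos(a)]]);O=np.array([544.85,-58.18])
for n in("top","side"):
  t=viewer.camera(n)
  f=cv2.cvtColor(t["frame"],cv2.COLOR_RGB2HSV);m=((f[...,0]>12)&(f[...,0]<28)&(f[...,1]>120)&(f[...,2]>60)).astype(np.uint8)
  M=np.zeros_like(m)
  q=np.int32([proj(t,[*(O+G@[x,y]),50 if y>-190 else 8]) for x,y in((-135,145),(-40,145),(-40,-187),(-25,-200),(-25,-262),(-145,-262),(-145,-200),(-135,-187))])
  cv2.fillPoly(M,[q],1);k,l,st,c=cv2.connectedComponentsWithStats(m*M)
  for i in range(1,k):
    if st[i,4]>2:print(n,np.round(c[i]),st[i,4],np.round(G.T@(atz(t,c[i],8)[:2]-O)))
  p=proj(t,[*(O+G@[-64,-206]),10]).astype(int);print("steel grey?",p,t["frame"][p[1],p[0]-6:p[0]+7].tolist())
  for k in("find_in","tip_of"):print([(np.round(x["pixel"]).tolist(),round(x["confidence"],2)) for x in getattr(nets,k)(t,"bit3")])
E
```

```text
top [379. 209.] 8 [ -88. -202.]
top [387. 213.] 22 [-107. -227.]
steel grey? [379 201] [[73, 76, 79], [71, 73, 75], [101, 102, 100], [103, 105, 100], [90, 92, 91], [99, 99, 101], [99, 98, 98], [119, 116, 117], [137, 137, 129], [139, 140, 131], [142, 142, 135], [139, 139, 131], [139, 142, 132]]
[]
[([386.0, 212.0], 0.54), ([377.0, 206.0], 0.52), ([377.0, 202.0], 0.38)]
steel grey? [321 166] [[41, 40, 40], [40, 38, 38], [39, 38, 38], [39, 38, 39], [39, 39, 38], [39, 37, 37], [38, 37, 38], [41, 39, 39], [39, 38, 38], [37, 37, 36], [40, 39, 39], [37, 37, 36], [40, 39, 39]]
[]
[]
```

All three bits show in the tub, the pin and lever are in place, and the wiper is on its mat. Handing in.

```bash
python3 -c "
from cell import bot
print(bot.finish_job())"
```

```text
the job is handed in; nothing more can be done
None
```

Job handed in, with no verdict returned: lever fully up, tension arm pinned home in the lock, all three bits found swept into the tub, wiper set back down on its mat, and the can and tin never touched.

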